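# Set up the folding stamp display

## Task

Set up the counter display: fold its back rest up and over until it leans about 20 degrees back past upright, then stand the sample boards side by side on the ledge behind the lanes, printed faces to the front, leaning back against the rest. Let every loose block stamp beside the display slide down a lane of the sloped tray, one stamp to a lane, lying flat as it does now, until it rests against the front stop. Leave the other things on the table where they are and do not let a board fall flat.

Things in the scene. Friction and masses are not known exactly. Their poses are not given: they have to be found in the camera images.
- stand: the wooden folding counter display, fixed to the table, 152 mm deep (x), 210 mm wide (y) and 79 mm high without its back rest. Origin: centre of its underside; x points to its back (away from the robot), y to its left, z up. Low end of the tray in front, ledge and hinge at the back
- tray: sloped tray of the display. Origin: on its floor at the inner face of the front stop, mid-width; x up the slope (20 degrees, to the back), y left, z square off the floor. Four lanes 42 mm wide at y = -69, -23, 23, 69 mm, 125 mm long; lane strips and sides stand 7 mm off the floor, the stop 14 mm. Waxed: a stamp let go on the floor slides down to the stop. Covered while the rest is folded down
- rest (a joint): angle of the hinged back rest, rad: 0 = folded forward, parallel to the tray floor; grows as it is lifted up and over to the back; 1.92 = upright, 2.27 = 20 degrees past upright, end stop 2.55. Stiff hinge (0.3 N m friction): stays where left. A plywood panel 210 mm wide, 8 mm thick, 0.16 kg, from 8 to 88 mm off the axis, plus a tab
- rest_hinge (a point): middle of the hinge axis of the rest (the axis runs along the stand's y), 72 mm above the table, at the height of the ledge floor; axes as the stand's
- rest_tab (a point): middle of the pull tab on the rest's free edge, mid-width: 30 mm wide (along the hinge), 10 mm thick, standing 32 mm out from the panel. It lies 108 mm from the hinge axis along the panel, 14 mm off it square to the panel (above when folded, behind when up). x: along the panel to the hinge; z: the face on top when folded. At joint 0 its underside is 11 mm above the tray floor
- ledge_mid (a point): point on the ledge floor, mid-width, 4 mm behind the hinge axis; axes as the stand's. The ledge is 180 mm wide (y), between a rail (7 mm high, its back face 5.5 mm in front of this point) and the rest's front face (6.6 mm behind this point at floor height when it leans 20 degrees). Both boards fit side by side, middles about 45 mm left and right
- board_1_mid (a point): centre of a sample board, a wooden panel 8 mm thick (x), 80 mm wide (y), 135 mm high (z), 0.09 kg, with a paper face of black prints on its -x side. It starts upright in one slot of the drying block
- board_2_mid (a point): centre of the other sample board, same size and axes, in the other slot
- drying_block: the slotted wooden block that holds the boards upright, fixed, 106 x 104 mm, 28 mm high. Origin: centre of its underside; its two slots (11 mm wide, floor 8 mm above the table, along y) are at x = -30 and +30 mm
- stamp_1_mid (a point): centre of the oblong wooden block stamp, 32 mm (x) by 45 mm (y) by 22 mm high (z, up), lying flat on the table, rubber face down; may be absent
- stamp_2_mid (a point): centre of the small wooden block stamp, 28 mm (x) by 34 mm (y) by 20 mm high (z, up), lying flat on the table, rubber face down; may be absent
- stamp_3_mid (a point): centre of the square wooden block stamp, 34 mm (x) by 34 mm (y) by 24 mm high (z, up), lying flat on the table, rubber face down; may be absent
- stamp_4_mid (a point): centre of the long narrow wooden block stamp, 22 mm (x) by 60 mm (y) by 20 mm high (z, up), lying flat on the table, rubber face down; may be absent
- glue: glue stick standing upright, 27 mm across, 87 mm high, to be left alone; origin at the centre of its underside
- jar: candle jar, 57 mm across, 63 mm high, to be left alone; origin at the centre of its underside
- white_pestle: white pestle, 23 mm thick, 124 mm long, to be left alone; origin at the centre of its underside
- red_pencil: red pencil, 142 mm long, to be left alone; origin at the centre of its underside

How it is judged:
On the way:
1. the back rest is folded up and stands leaning 20 degrees (give or take 7) back past upright (value of joint rest between 2.15 and 2.39 rad and velocity of joint rest between -0.05 and 0.05 rad/s), for 0.2 s.
At the end, for the whole second after the job is handed in: The rest leans 20 (+-7) degrees back past upright; both boards stand behind the ledge rail, prints to the front, leaning back 10 to 31 degrees, square to the rest within 0.15 rad; every stamp present lies flat on the tray, its low end within 5 mm of the stop, one to a lane; all at rest (all of step 1 and angle between board_1_mid's own x axis and vertical between 1.74533 and 2.11185 rad and x of board_1_mid in the frame of ledge_mid between 0 and 0.045 m and x of each of board_1, board_2 in the frame of ledge_mid above -0.007 m and y of board_1_mid in the frame of ledge_mid between -0.056 and 0.056 m and z of board_1_mid in the frame of ledge_mid between 0.045 and 0.08 m and angle between the y axis of each of board_1_mid, board_2_mid and the y axis of ledge_mid, either way round below 0.15 rad and linear speed of each of board_1, board_2, stamp_1, stamp_2, stamp_3, stamp_4 below 0.02 m/s and angle between board_2_mid's own x axis and vertical between 1.74533 and 2.11185 rad and x of board_2_mid in the frame of ledge_mid between 0 and 0.045 m and y of board_2_mid in the frame of ledge_mid between -0.056 and 0.056 m and z of board_2_mid in the frame of ledge_mid between 0.045 and 0.08 m and x of stamp_1_mid in the frame of tray between 0.008 and 0.0275 m and y of stamp_1_mid in the frame of tray between -0.09 and 0.09 m and z of stamp_1_mid in the frame of tray between 0.005 and 0.016 m and angle between each of stamp_1_mid, stamp_2_mid, stamp_3_mid, stamp_4_mid's own z axis and vertical below 0.6 rad and angle between the z axis of each of stamp_1_mid, stamp_2_mid, stamp_3_mid, stamp_4_mid and the z axis of tray, either way round below 0.12 rad and x of stamp_2_mid in the frame of tray between 0.008 and 0.022 m and y of stamp_2_mid in the frame of tray between -0.09 and 0.09 m and z of stamp_2_mid in the frame of tray between 0.005 and 0.015 m and x of stamp_3_mid in the frame of tray between 0.008 and 0.022 m and y of stamp_3_mid in the frame of tray between -0.09 and 0.09 m and z of stamp_3_mid in the frame of tray between 0.005 and 0.017 m and x of stamp_4_mid in the frame of tray between 0.008 and 0.035 m and y of stamp_4_mid in the frame of tray between -0.09 and 0.09 m and z of stamp_4_mid in the frame of tray between 0.005 and 0.015 m); the robot touches nothing.
It fails at once if a sample board has fallen flat (angle between any of board_1_mid, board_2_mid's own z axis and vertical above 1.05 rad).
It fails at once if one of the other things on the table was pushed more than 40 mm aside (distance of any of glue, jar, white_pestle, red_pencil from where it was at the start of the episode above 0.04 m).
Of stamp_1, stamp_2, stamp_3, stamp_4 only 3 to 4 are there at a start; the rules pass over those that are not, and their reading is None.
At some moment in a run one of stamp_1, stamp_2, stamp_3, stamp_4 may be knocked a few centimetres aside while the robot is not near it.
It also fails if it takes over 210 s, if anything falls off the work surface, if the arm or the gripper's body presses on something with over 40 N, if the wrist force passes 120 N, or if a joint passes its speed limit or range.

## Robot

A 7-joint arm with a two-finger parallel gripper is mounted at the origin on a cart in front of the work surface, level with it; the furniture and walls round the work are solid. World frame = base frame: x ahead of the robot, y to its left, z up, the work surface at z = 0. Lengths are in m, angles in rad, forces in N, time in s.
With the tool pointing down it reaches from about 0.4 to 0.85 m from the base axis. Payload 10.4 kg.
Tool frame: the origin (TCP) lies at the very end of the fingers, on their centre line; the grasp point (between the pads) lies 19 mm behind it (grasp_offset is the distance from the TCP to the grasp point, in m); z points along the fingers, y is the line along which they close (so a half turn about z gives the same grasp; the last joint's range is limited). The gripper opens to 85 mm and grips with 20 to 120 N. Pads are 22 mm wide; open, the fingers measure 114 mm over their backs; the gripper's body (76 mm by 85 mm) begins 54 mm behind the grasp point. The pads swing forward as they close: fully open they stand 13 mm farther back than shut.
Start: joints at [1.24, 0.332, -0.065, 1.46, 0.022, 1.35, -0.088], TCP at [0.189, -0.596, 0.195] pointing down, gripper open.
Joint ranges: [-2.6, 2.6], [-0.5, 2.12], [-1.47, 1.34], [0.16, 2.42], [-1.27, 4.41], [0.06, 2.06], [-2.6, 2.6]. Speed limits (rad/s): [2.22, 2.22, 2.79, 2.79, 3.14, 3.14, 3.14].

## Interface

Orientations are given as a unit quaternion [x, y, z, w].
In Python, from workcell import * gives the robot as it stands.
- The arm moves only by the tool jog_arm, never from a script. Its argument "plan" is a list of rows, each a list of 3 entries, a list of its own where there are three numbers: the turn, a rotation vector about the tool's x, y, z in rad, then the shift along the tool's x, y, z in m, then the finger opening in m, from 0 to 0.0854. A call has 1 to 8 rows; each row is the pose to reach, as a shift and turn from the pose commanded when the call began, along the tool's axes at that moment; what a row does not reach only later rows make up. A row lasts 1/12 s, in which the tool goes at most 41.7 mm and 7.16 degrees, less where a joint would pass 70% of its speed; a pose out of reach is approached as far as the arm can. A call with a gripper value outside its range is refused whole. The fingers move at their own pace and stop on an object; "force" is the grip in N (left out, the last holds). Time passes only in rows, so rows that repeat a pose let the fingers close. It gives the time, the measured TCP pose, the force, the opening and the grip force at its end, in the units of the state.
- get_obs(): the state, without advancing time (a new reading comes with each control period).
- camera(name): name is "side" or "top" or "wrist"; returns a dict with "img" (400x640x3 uint8, red, green, blue), "mtx" (3x3 intrinsics, pixels), "extrinsics" (4x4, takes a point from camera to world coordinates). Camera axes: x right, y down, z forward; pixel columns grow to the right and rows downward; lengths in m; the calibration is good to about 2 mm. The wrist camera is an equidistant fisheye: a pixel r from the principal point sees the ray r / f radians off the axis. A picture is of the moment at which its call begins. There is no depth.
- hand_in(): hands the job in; it is judged then, once.
The state is a dict: "clock": time; "joint_pos": joint angles; "joint_velocities": joint speeds; "tau": joint torques, N m; "position": TCP position; "ee_rot": TCP orientation; "ft_force": force on the tool from outside, world axes, zero at the start; "torque": the same for the moment, N m; "grip_width": opening from 0.0 (shut) to 1.0 (fully open); "grasp_force": force on a finger pad.
Only numpy, scipy, OpenCV 4.12 (cv2) and the standard library are available. Lean on these libraries where they do the work, as an engineer would, in place of code of your own. Each camera call takes 0.05 s, during which the arm holds its last target. There are 200 camera calls.

## Working session

There is one attempt and no reset: what is moved stays moved. The work goes in short steps, Python scripts to look and compute and a tool call to move; the robot and the scene stay as the last step left them, time stands still between calls to the robot, and variables do not carry over. Pictures are saved under pics/ and viewed, at most 14 in all, crops included, and the job is handed in when it is done.

Besides the shell and the picture viewer there is one more tool, called after "Emit:" as name([rows], argument=value, ...), one row to a line, values as JSON. jog_arm: Moves the arm, as the interface text tells. Its arguments: {"type":"object","properties":{"plan":{"type":"array"},"force":{"type":"number"}},"required":["plan"]}

```bash
mkdir -p pics; ls
cat > h.py <<'E'
from workcell import *
import numpy as np, cv2
from scipy.spatial.transform import Rotation as R
def snap(n,f,crop=None,s=1):
    c=camera(n); np.savez('pics/'+f+'.npz',**{k:np.array(c[k]) for k in('img','mtx','extrinsics')})
    i=c['img'][:,:,::-1]
    if crop: i=i[crop[1]:crop[3],crop[0]:crop[2]]
    cv2.imwrite('pics/'+f+'.png',cv2.resize(i,None,fx=s,fy=s)); return c
def ray(c,u,v):
    K=np.array(c['mtx']);E=np.array(c['extrinsics'])
    d=E[:3,:3]@np.array([(u-K[0,2])/K[0,0],(v-K[1,2])/K[1,1],1]); return E[:3,3],d/np.linalg.norm(d)
def atz(c,u,v,z):
    o,d=ray(c,u,v); return o+d*(z-o[2])/d[2]
def proj(c,p):
    K=np.array(c['mtx']);E=np.array(c['extrinsics']); q=E[:3,:3].T@(np.array(p)-E[:3,3]); q=K@q; return q[:2]/q[2]
E
python3 - <<'E'
from h import *
for n in('top','side'):
    c=snap(n,n+'0',s=1.25); print(n,np.round(c['mtx'],1).tolist(),np.round(c['extrinsics'],3).tolist())
o=get_obs(); print({k:np.round(v,3).tolist() for k,v in o.items()})
E
```

```text
pics
top [[410.5, 0.0, 316.5], [0.0, 410.5, 206.5], [0.0, 0.0, 1.0]] [[-0.011, -0.976, 0.219, 0.414], [-1.0, 0.012, 0.001, 0.085], [-0.004, -0.219, -0.976, 0.894], [0.0, 0.0, 0.0, 1.0]]
side [[382.3, 0.0, 318.1], [0.0, 382.3, 205.0], [0.0, 0.0, 1.0]] [[-0.503, -0.625, 0.597, -0.003], [-0.864, 0.371, -0.34, 0.434], [-0.009, -0.687, -0.726, 0.778], [0.0, 0.0, 0.0, 1.0]]
{'clock': 0.1, 'joint_pos': [1.24, 0.333, -0.065, 1.461, 0.022, 1.35, -0.088], 'joint_velocities': [-0.0, 0.001, -0.001, -0.005, -0.001, 0.0, 0.001], 'tau': [0.004, -62.674, 0.051, -39.243, 0.017, 0.007, 0.0], 'position': [0.189, -0.595, 0.194], 'ee_rot': [0.988, 0.153, -0.0, -0.001], 'ft_force': [-0.276, 1.208, 0.057], 'torque': [-0.014, -0.045, -0.059], 'grasp_force': 0.0, 'grip_width': 1.001}
```

View pics/top0.png

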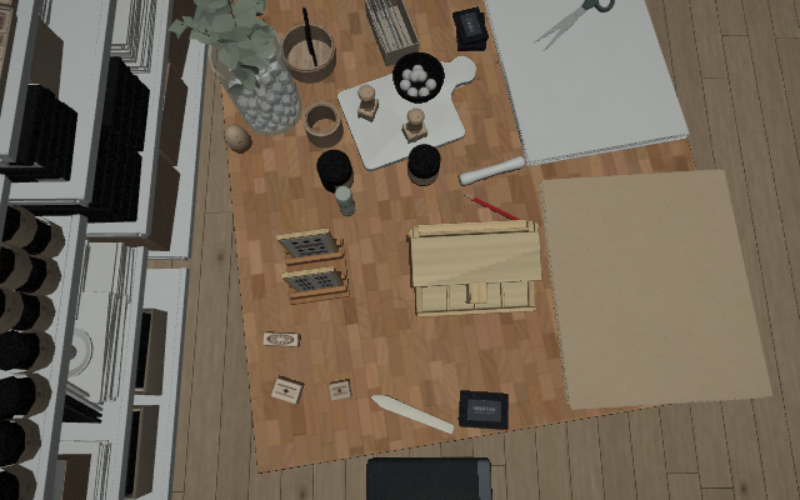

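View pics/side0.png

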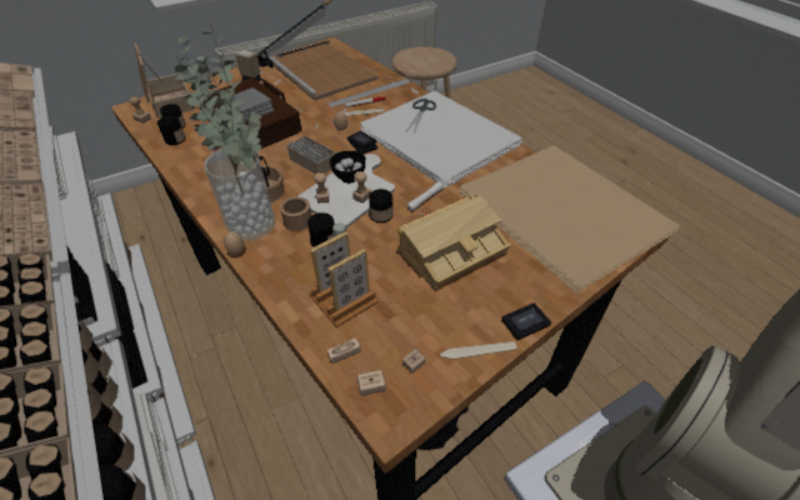

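The top view shows three stamps at about (281,339), (288,390) and (340,389). The boards are in the block near (312,260), and the folded stand is at (475,268). I'll zoom in for accurate corner pixels.

Run:
```python
import cv2
i=cv2.imread('pics/top0.png'); i=cv2.resize(i,(640,400),interpolation=cv2.INTER_AREA)
import numpy as np
im=np.load('pics/top0.npz')['img'][:,:,::-1]
cv2.imwrite('pics/topA.png',cv2.resize(im[130:330,200:440],(792,660),interpolation=cv2.INTER_CUBIC)[:600])
```

```text
(no output)
```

View pics/topA.png

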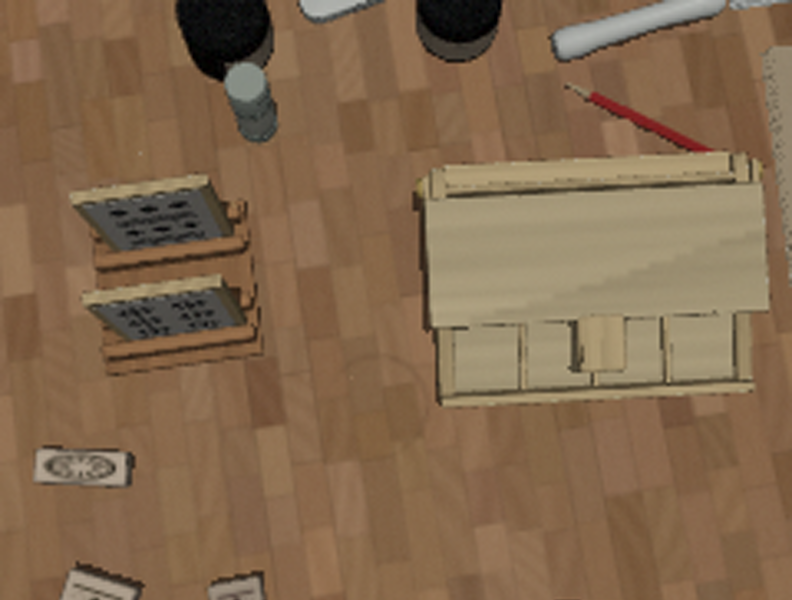

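Run:
```python
from h import *
c=dict(np.load('pics/top0.npz'))
im=c['img'][:,:,::-1]
cv2.imwrite('pics/topB.png',np.vstack([cv2.resize(im[250:340,200:300],(600,540),interpolation=cv2.INTER_CUBIC)]))
def p(n,u,v,z):
    q=atz(c,200+u/3.3-.0,130+v/3.3,z); print(n,np.round(q*1000,1)); return q
for n,u,v,z in [('front L top',440,398,.037),('front R top',752,383,.037),('front L bot',442,405,0),('frontRbot',754,391,0),
 ('tab FL',582,371,.048),('tab FR',625,369,.048),('tab BL',580,316,.06),('tab BR',625,316,.06),
 ('panel FL',427,327,.052),('panel FR',768,310,.052),('panel BL',427,200,.08),('panel BR',765,183,.08),('ledge back L',428,167,.072),('ledge back R',762,155,.072),
 ('A tL',72,191,.143),('A tR',208,176,.143),('A fR',212,184,.143),('B tL',83,292,.143),('B tR',222,278,.143),('B fR',226,287,.143),
 ('blk FL',107,376,0),('blkFR',262,353,0),('blk FLtop',104,350,.028),('glue',247,130,0.0),('penciltip',566,85,0)]: p(n,u,v,z)
```

```text
front L top [511.5  52.   37. ]
front R top [ 518.7 -145.9   37. ]
front L bot [511.1  49.4   0. ]
frontRbot [ 517.9 -156.8    0. ]
tab FL [526.2 -36.9  48. ]
tab FR [527.1 -64.   48. ]
tab BL [559.1 -35.4  60. ]
tab BR [558.8 -63.5  60. ]
panel FL [554.6  59.9  52. ]
panel FR [ 562.9 -155.2   52. ]
panel BL [629.8  59.3  80. ]
panel BR [ 638.1 -151.2   80. ]
ledge back L [653.4  58.   72. ]
ledge back R [ 658.7 -153.    72. ]
A tL [621.  265.1 143. ]
A tR [628.9 187.1 143. ]
A fR [624.1 184.7 143. ]
B tL [561.8 256.5 143. ]
B tR [568.9 178.1 143. ]
B fR [563.7 175.8 143. ]
blk FL [532.9 271.1   0. ]
blkFR [547.1 168.4   0. ]
blk FLtop [546.1 267.8  28. ]
glue [702.4 180.1   0. ]
penciltip [732.4 -41.4   0. ]
```

View pics/topB.png

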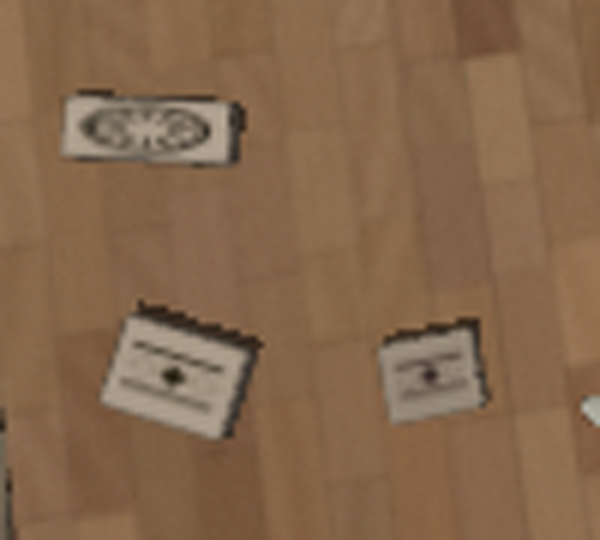

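The zoom shows stamp 4 at crop (147,130), stamp 1 at (176,376) and stamp 2 at (433,376). There is no square stamp. The hinge comes out at about (0.646,-0.047) with yaw about 0.037.

```bash
cat >> h.py <<'E'
YAW=.037; HINGE=np.array([.646,-.0465,.072]); RZ=R.from_euler('z',YAW).as_matrix()
S20,C20=np.sin(np.radians(20)),np.cos(np.radians(20))
def frame(z,y):
    z=np.array(z,float);z/=np.linalg.norm(z);y=np.array(y,float);y-=z*(y@z);y/=np.linalg.norm(y)
    return np.column_stack([np.cross(y,z),y,z])
def restp(th,a=.108,o=.014):   # world point on the rest: a along panel, o off it
    f=np.radians(200)-th; d=np.array([np.cos(f),0,np.sin(f)]); n=np.array([np.sin(f),0,-np.cos(f)])
    return HINGE+RZ@(a*d+o*n)
def go(p,M,ob=None):
    ob=ob or get_obs(); T=R.from_quat(ob['ee_rot']).as_matrix(); d=T.T@(np.array(p)-ob['position'])
    r=R.from_matrix(T.T@M).as_rotvec(); print('turn',np.round(r,3).tolist(),'shift',np.round(d,4).tolist(),'deg',round(np.degrees(np.linalg.norm(r)),1),'mm',round(np.linalg.norm(d)*1e3)); return r,d
E
python3 - <<'E'
from h import *
c=dict(np.load('pics/top0.npz'))
for n,cs,z in [('s4',[(66,98),(230,102),(228,163),(62,156)],.02),('s1',[(131,316),(253,346),(219,438),(103,402)],.022),('s2',[(380,347),(473,326),(485,406),(394,423)],.02)]:
    P=np.array([atz(c,200+u/6,250+v/6,z) for u,v in cs]); e=(P[0]+P[3]-P[1]-P[2])/2
    f=(P[0]+P[1]-P[2]-P[3])/2
    print(n,np.round(P.mean(0)*1e3),'len',np.linalg.norm(e),np.linalg.norm(f),'long dir deg',np.degrees(np.arctan2(e[1],e[0])))
print(restp(0),restp(2.27))
M=frame(RZ@[S20,0,-C20],RZ@[0,-1,0]); n=-M[:,2]
go(restp(0)+n*.08,M)
E
```

```text
s4 [472. 282.  20.] len 0.05815380988446103 0.020691654342203866 long dir deg 87.4543982500103
s1 [388. 268.  22.] len 0.04280962817502902 0.031006395687387684 long dir deg 74.51694312190766
s2 [387. 180.  20.] len 0.032128499902121195 0.026474067938258846 long dir deg 100.72461872772321
[ 0.53979765 -0.05043128  0.04821752] [ 0.69616315 -0.04464312  0.16864477]
turn [-0.048, 0.347, 0.268] shift [0.4728, -0.4202, 0.0709] deg 25.3 mm 637
```

Emit:
jog_arm([
  [[-0.05,0.35,0.27],[0.473,-0.42,0.0],0.05],
  [[-0.05,0.35,0.27],[0.473,-0.42,0.0],0.05],
  [[-0.05,0.35,0.27],[0.473,-0.42,0.0],0.05],
  [[-0.05,0.35,0.27],[0.473,-0.42,0.0],0.05],
  [[-0.05,0.35,0.27],[0.473,-0.42,0.0],0.05],
  [[-0.05,0.35,0.27],[0.473,-0.42,0.0],0.05],
  [[-0.05,0.35,0.27],[0.473,-0.42,0.0],0.05],
  [[-0.05,0.35,0.27],[0.473,-0.42,0.0],0.05],
])

```text
clock: 0.77
position: [0.3601, -0.3073, 0.1942]
ee_rot: [0.984, 0.017, 0.175, -0.002]
ft_force: [1.9, -0.0, 0.6]
grip_width: 0.586
grasp_force: 0.0
```

Run:
```python
from h import *
o=get_obs();print(o['clock'],o['position'],o['joint_pos'])
M=frame(RZ@[S20,0,-C20],RZ@[0,-1,0]); n=-M[:,2]
go(restp(0)+n*.09,M)
```

```text
0.7667 [ 0.36010762 -0.30733621  0.19418896] [ 1.15521234 -0.17511513 -0.30041629  2.0502708  -0.37045854  1.05779228
 -0.53234918]
turn [0.003, -0.003, -0.002] shift [0.1269, -0.2507, 0.1115] deg 0.3 mm 302
```

Emit:
jog_arm([
  [[0,0,0],[0.127,-0.25,0.11],0.05],
  [[0,0,0],[0.127,-0.25,0.11],0.05],
  [[0,0,0],[0.127,-0.25,0.11],0.05],
  [[0,0,0],[0.127,-0.25,0.11],0.05],
  [[0,0,0],[0.127,-0.25,0.11],0.05],
  [[0,0,0],[0.127,-0.25,0.11],0.05],
  [[0,0,0],[0.127,-0.25,0.11],0.05],
  [[0,0,0],[0.127,-0.25,0.11],0.05],
])

```text
clock: 1.43
position: [0.51, -0.0475, 0.1342]
ee_rot: [0.984, 0.021, 0.176, -0.003]
ft_force: [0.3, 0.6, -0.5]
grip_width: 0.586
grasp_force: 0.0
```

Emit:
jog_arm([
  [[0,0,0],[0,0,0],0.05],
  [[0,0,0],[0,0,0],0.05],
])

```text
clock: 1.6
position: [0.5079, -0.0537, 0.1343]
ee_rot: [0.984, 0.018, 0.175, -0.002]
ft_force: [-0.9, -0.2, 0.9]
grip_width: 0.582
grasp_force: 0.0
```

Run:
```python
from h import *
c=snap('wrist','w1'); print(np.round(c['mtx'],1).tolist())
M=frame(RZ@[S20,0,-C20],RZ@[0,-1,0]); n=-M[:,2]
go(restp(0)+n*.09,M)
def fproj(c,p):
    E=c['extrinsics'];K=np.array(c['mtx']);q=E[:3,:3].T@(np.array(p)-E[:3,3]);r=np.hypot(q[0],q[1]);t=np.arctan2(r,q[2])
    return K[0,2]+K[0,0]*t*q[0]/r, K[1,2]+K[1,1]*t*q[1]/r
for a in(.092,.120): 
  for y in(-.015,.015): print(a,y,np.round(fproj(c,restp(0,a,.019)+RZ@[0,y,0])))
for y in(-.105,.105): print('panel',y,np.round(fproj(c,restp(0,.088,.018)+RZ@[0,y,0])))
```

```text
[[309.7, 0.0, 323.1], [0.0, 309.7, 200.9], [0.0, 0.0, 1.0]]
turn [0.003, -0.003, -0.002] shift [0.0007, -0.0032, 0.002] deg 0.3 mm 4
0.092 -0.015 [337. 176.]
0.092 0.015 [302. 176.]
0.12 -0.015 [336. 206.]
0.12 0.015 [303. 206.]
panel -0.105 [435. 172.]
panel 0.105 [205. 173.]
```

View pics/w1.png

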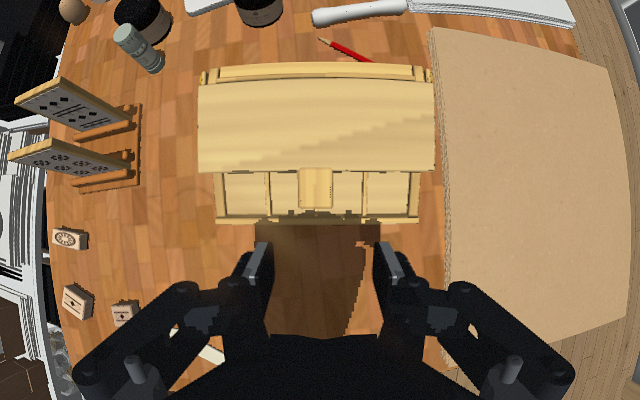

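The wrist view shows the tab at x 299–332, y 170–210, about 3 mm further left than predicted. I'll shift the hinge y and go in.

```bash
sed -i 's/-.0465,.072/-.0437,.072/' h.py
python3 - <<'E'
from h import *
M=frame(RZ@[S20,0,-C20],RZ@[0,-1,0]); n=-M[:,2]
go(restp(0)-n*.011,M)
E
```

```text
turn [0.003, -0.003, -0.002] shift [0.0006, -0.0062, 0.103] deg 0.3 mm 103
```

Emit:
jog_arm([
  [[0,0,0],[0,-0.006,0.03],0.05],
  [[0,0,0],[0,-0.006,0.06],0.05],
  [[0,0,0],[0,-0.006,0.085],0.05],
  [[0,0,0],[0,-0.006,0.103],0.05],
  [[0,0,0],[0,-0.006,0.103],0.05],
  [[0,0,0],[0,-0.006,0.103],0.02],
  [[0,0,0],[0,-0.006,0.103],0.02],
  [[0,0,0],[0,-0.006,0.103],0.02],
], force=40)

```text
clock: 2.32
position: [0.544, -0.0479, 0.0394]
ee_rot: [0.984, 0.017, 0.176, -0.001]
ft_force: [0.5, 1.4, -0.5]
grip_width: 0.232
grasp_force: 0.0
```

Emit:
jog_arm([
  [[0,0,0],[0,0,0],0.02],
  [[0,0,0],[0,0,0],0.02],
  [[0,0,0],[0,0,0],0.02],
])

```text
clock: 2.57
position: [0.5438, -0.0474, 0.0386]
ee_rot: [0.984, 0.017, 0.176, -0.002]
ft_force: [-0.0, 0.8, -0.6]
grip_width: 0.231
grasp_force: 0.0
```

Run:
```python
from h import *
snap('wrist','w2',(220,100,420,300),3)
snap('side','s2')
```

```text
(no output)
```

View pics/w2.png

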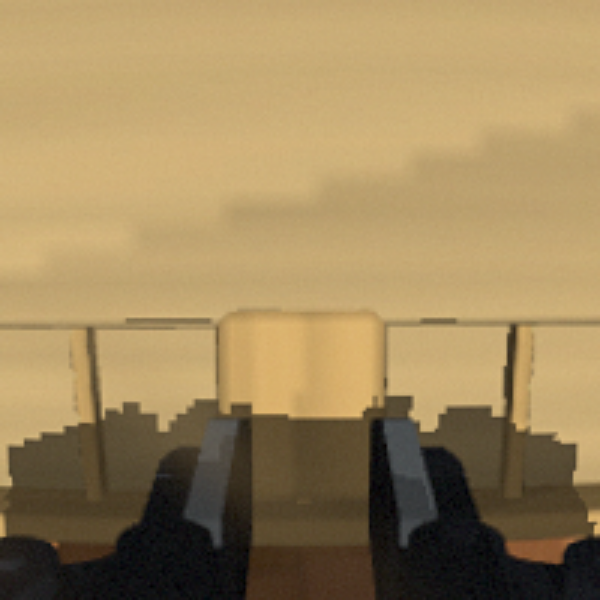

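Run:
```python
from h import *
c=dict(np.load('pics/s2.npz')); print(proj(c,restp(0)),proj(c,get_obs()['position']))
cv2.imwrite('pics/s2c.png',cv2.resize(c['img'][140:240,310:430,::-1],(720,600),interpolation=cv2.INTER_CUBIC))
```

```text
[374.28172234 198.90216942] [372.92923968 200.65435404]
```

View pics/s2c.png

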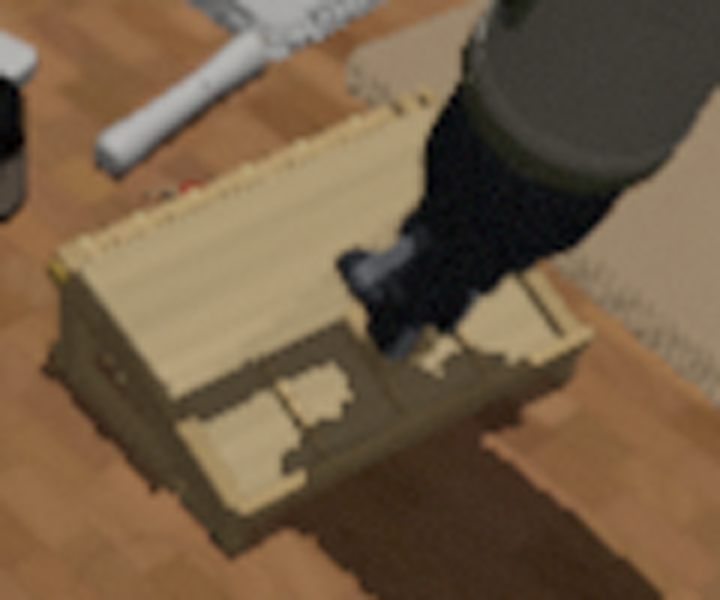

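The fingers closed to 20 mm above the tab, because the tips are retracted when open. I'll reopen, go deeper and watch the force.

Emit:
jog_arm([
  [[0,0,0],[0,0,0],0.05],
  [[0,0,0],[0,0,0],0.05],
  [[0,0,0],[0,0,0],0.05],
  [[0,0,0],[0,0,0.004],0.05],
  [[0,0,0],[0,0,0.008],0.05],
  [[0,0,0],[0,0,0.008],0.05],
])

```text
clock: 3.17
position: [0.5461, -0.0468, 0.0295]
ee_rot: [0.984, 0.017, 0.175, -0.002]
ft_force: [-0.6, 0.7, 0.1]
grip_width: 0.582
grasp_force: 0.0
```

Emit:
jog_arm([
  [[0,0,0],[0,0,0],0.02],
  [[0,0,0],[0,0,0],0.02],
  [[0,0,0],[0,0,0],0.02],
  [[0,0,0],[0,0,0],0.02],
  [[0,0,0],[0,0,0],0.02],
])

```text
clock: 3.58
position: [0.5461, -0.0459, 0.0303]
ee_rot: [0.984, 0.018, 0.175, -0.003]
ft_force: [-1.2, 4.7, -2.0]
grip_width: 0.321
grasp_force: 39.4
```

Run:
```python
from h import *
T=R.from_quat(get_obs()['ee_rot']).as_matrix()
th=np.linspace(0,2.27,17)[1:]
for a,b in((0,0),(8,th[7])):
  print([np.round(T.T@(restp(t)-restp(b)),3).tolist() for t in th[a:a+8]])
```

```text
[[0.003, 0.0, -0.015], [0.008, 0.0, -0.03], [0.016, 0.0, -0.043], [0.025, 0.0, -0.056], [0.035, 0.0, -0.067], [0.048, 0.0, -0.076], [0.061, 0.0, -0.084], [0.075, 0.0, -0.09]]
[[0.015, -0.0, -0.004], [0.03, -0.0, -0.005], [0.046, -0.0, -0.004], [0.061, -0.0, -0.001], [0.076, -0.0, 0.004], [0.089, -0.0, 0.011], [0.102, -0.0, 0.02], [0.113, -0.0, 0.031]]
```

Emit:
jog_arm([
  [[0,0,0],[0.003,0,-0.015],0.02],
  [[0,0,0],[0.008,0,-0.03],0.02],
  [[0,0,0],[0.016,0,-0.043],0.02],
  [[0,0,0],[0.025,0,-0.056],0.02],
  [[0,0,0],[0.035,0,-0.067],0.02],
  [[0,0,0],[0.048,0,-0.076],0.02],
  [[0,0,0],[0.061,0,-0.084],0.02],
  [[0,0,0],[0.075,0,-0.09],0.02],
])

```text
clock: 4.25
position: [0.5862, -0.0462, 0.142]
ee_rot: [0.984, 0.017, 0.176, -0.001]
ft_force: [0.0, 0.6, 0.2]
grip_width: 0.238
grasp_force: 0.0
```

Emit:
jog_arm([
  [[0,0,0],[0.015,0,-0.004],0.02],
  [[0,0,0],[0.03,0,-0.005],0.02],
  [[0,0,0],[0.046,0,-0.004],0.02],
  [[0,0,0],[0.061,0,-0.001],0.02],
  [[0,0,0],[0.076,0,0.004],0.02],
  [[0,0,0],[0.089,0,0.011],0.02],
  [[0,0,0],[0.102,0,0.02],0.02],
  [[0,0,0],[0.113,0,0.031],0.02],
])

```text
clock: 4.92
position: [0.7037, -0.0421, 0.1511]
ee_rot: [0.984, 0.017, 0.176, -0.002]
ft_force: [-0.6, -0.4, 0.3]
grip_width: 0.237
grasp_force: 0.0
```

Emit:
jog_arm([
  [[0,0,0],[0,0,0],0.02],
  [[0,0,0],[0,0,0],0.02],
])

```text
clock: 5.08
position: [0.7022, -0.0414, 0.1501]
ee_rot: [0.984, 0.017, 0.175, -0.002]
ft_force: [0.5, 0.1, -0.0]
grip_width: 0.235
grasp_force: 0.0
```

Run:
```python
from h import *
c=snap('side','s3'); cv2.imwrite('pics/s3c.png',cv2.resize(c['img'][60:260,250:490,::-1],(720,600),interpolation=cv2.INTER_CUBIC))
for a in(.008,.088):
  for y in(.105,-.105): print(a,y,(proj(c,restp(2.27,a,.010)+RZ@[0,y,0])-[250,60])*3)
```

```text
0.008 0.105 [201.32310811 361.00785158]
0.008 -0.105 [385.68221431 280.33466237]
0.088 0.105 [183.46833534 278.91854974]
0.088 -0.105 [375.76779918 201.18466833]
```

View pics/s3c.png

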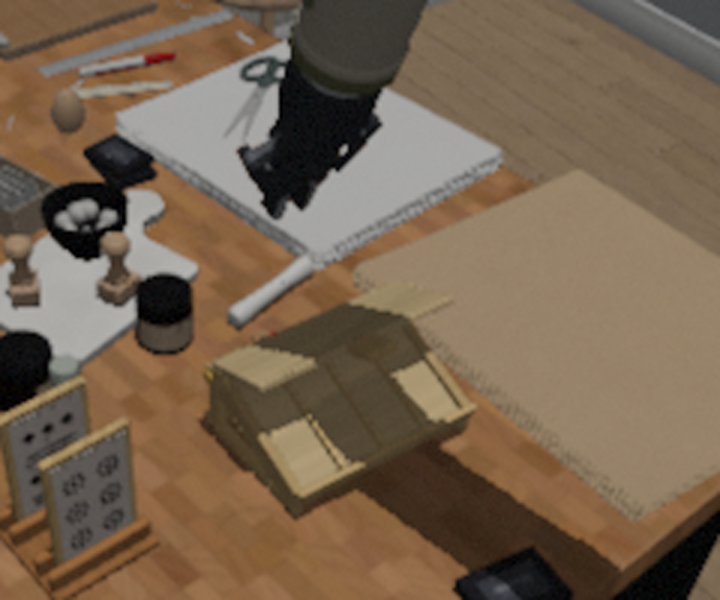

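Run:
```python
from h import *
c=dict(np.load('pics/s3.npz'))
for t in(0,.1,.2,.3,.4,.5,.6,.8):
  print(t,[((proj(c,restp(t,a,o)+RZ@[0,y,0])-[250,60])*3).round().tolist() for a,o,y in((.008,.018,.105),(.088,.018,.105),(.088,.018,-.105),(.088,.01,.105),(.12,.014,0))])
cv2.imwrite('pics/s3d.png',cv2.resize(c['img'][145:245,310:430,::-1],(720,600),interpolation=cv2.INTER_CUBIC))
```

```text
0 [[217.0, 369.0], [264.0, 443.0], [452.0, 353.0], [262.0, 447.0], [380.0, 428.0]]
0.1 [[216.0, 367.0], [265.0, 437.0], [454.0, 347.0], [264.0, 442.0], [383.0, 420.0]]
0.2 [[215.0, 365.0], [266.0, 430.0], [456.0, 339.0], [265.0, 435.0], [385.0, 411.0]]
0.3 [[214.0, 363.0], [265.0, 421.0], [457.0, 331.0], [265.0, 428.0], [387.0, 401.0]]
0.4 [[213.0, 362.0], [264.0, 413.0], [457.0, 323.0], [264.0, 420.0], [387.0, 390.0]]
0.5 [[212.0, 360.0], [263.0, 404.0], [456.0, 314.0], [263.0, 411.0], [387.0, 378.0]]
0.6 [[210.0, 358.0], [261.0, 394.0], [455.0, 305.0], [262.0, 402.0], [385.0, 366.0]]
0.8 [[208.0, 355.0], [255.0, 374.0], [451.0, 286.0], [257.0, 383.0], [380.0, 339.0]]
```

View pics/s3d.png

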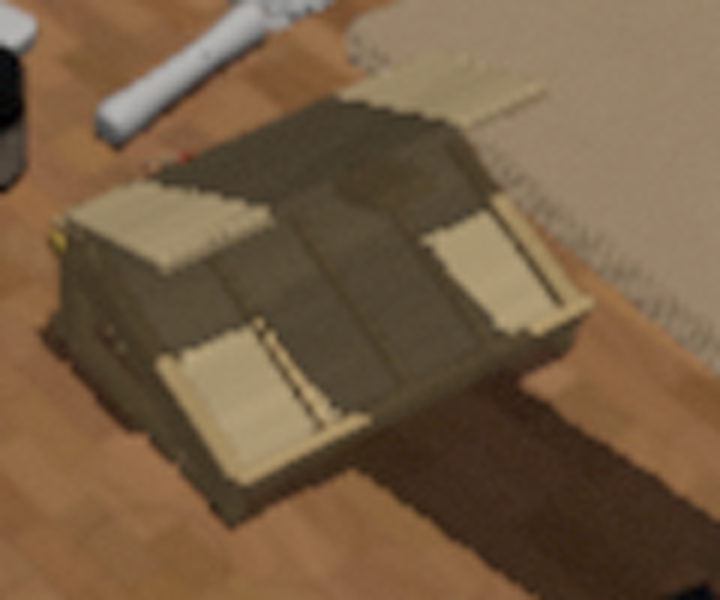

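The rest slipped out of the grip and now stands at about 0.64 rad, with its front-left corner at crop (165,270). I'll regrip deeper, since there's no floor in the way now.

Run:
```python
from h import *
M=frame(RZ@[S20,0,-C20],RZ@[0,-1,0]); z=M[:,2]
print(restp(.64))
go(restp(.64)-z*.05,M); go(restp(.64)+z*.027,M)
```

```text
[ 0.54662248 -0.04737865  0.11639117]
turn [0.002, -0.003, -0.002] shift [-0.1576, 0.0007, -0.0715] deg 0.2 mm 173
turn [0.002, -0.003, -0.002] shift [-0.1579, 0.0005, 0.0055] deg 0.2 mm 158
```

Emit:
jog_arm([
  [[0,0,0],[0,0,-0.04],0.045],
  [[0,0,0],[-0.02,0,-0.07],0.045],
  [[0,0,0],[-0.06,0,-0.072],0.045],
  [[0,0,0],[-0.1,0,-0.072],0.045],
  [[0,0,0],[-0.14,0,-0.072],0.045],
  [[0,0,0],[-0.158,0,-0.07],0.045],
  [[0,0,0],[-0.158,0,-0.07],0.045],
  [[0,0,0],[-0.158,0,-0.05],0.045],
])

```text
clock: 5.8
position: [0.5373, -0.049, 0.1459]
ee_rot: [0.984, 0.017, 0.177, 0.002]
ft_force: [2.2, -1.3, 0.1]
grip_width: 0.524
grasp_force: 0.0
```

Emit:
jog_arm([
  [[0,0,0],[0,0,0.02],0.045],
  [[0,0,0],[0,0,0.04],0.045],
  [[0,0,0],[0,0,0.055],0.045],
  [[0,0,0],[0,0,0.055],0.045],
  [[0,0,0],[0,0,0.055],0.015],
  [[0,0,0],[0,0,0.055],0.015],
  [[0,0,0],[0,0,0.055],0.015],
  [[0,0,0],[0,0,0.055],0.015],
], force=60)

```text
clock: 6.47
position: [0.5558, -0.0455, 0.0924]
ee_rot: [0.984, 0.018, 0.175, -0.002]
ft_force: [-2.2, 5.1, -1.3]
grip_width: 0.314
grasp_force: 59.4
```

Run:
```python
from h import *
o=get_obs(); print(o['grip_width'],o['grasp_force'],o['ft_force'])
M=frame(RZ@[S20,0,-C20],RZ@[0,-1,0]); z=M[:,2]
go(restp(.64)+z*.027,M)
T=R.from_quat(o['ee_rot']).as_matrix()
th=np.linspace(.64,2.27,17)[1:]
for a,b in((0,.64),(8,th[7])):
  print([np.round(T.T@(restp(t)-restp(b)),3).tolist() for t in th[a:a+8]])
```

```text
0.31398750764349526 59.44614887237549 [-2.22629494  5.07961433 -1.28817627]
turn [0.003, -0.004, -0.0] shift [-0.0005, 0.0015, 0.0013] deg 0.3 mm 2
[[0.008, 0.0, -0.008], [0.017, 0.0, -0.014], [0.026, 0.0, -0.02], [0.037, 0.0, -0.025], [0.047, 0.0, -0.028], [0.058, 0.0, -0.031], [0.069, 0.0, -0.032], [0.08, 0.0, -0.033]]
[[0.011, -0.0, 0.001], [0.022, -0.0, 0.003], [0.033, -0.0, 0.006], [0.043, -0.0, 0.01], [0.053, -0.0, 0.015], [0.062, -0.0, 0.021], [0.071, -0.0, 0.028], [0.079, -0.0, 0.036]]
```

Emit:
jog_arm([
  [[0,0,0],[0.008,0,-0.008],0.015],
  [[0,0,0],[0.017,0,-0.014],0.015],
  [[0,0,0],[0.026,0,-0.02],0.015],
  [[0,0,0],[0.037,0,-0.025],0.015],
  [[0,0,0],[0.047,0,-0.028],0.015],
  [[0,0,0],[0.058,0,-0.031],0.015],
  [[0,0,0],[0.069,0,-0.032],0.015],
  [[0,0,0],[0.08,0,-0.033],0.015],
])

```text
clock: 7.13
position: [0.6183, -0.0429, 0.1498]
ee_rot: [0.985, 0.018, 0.174, -0.002]
ft_force: [-1.3, 5.9, -11.3]
grip_width: 0.289
grasp_force: 59.4
```

Emit:
jog_arm([
  [[0,0,0],[0.011,0,0.001],0.015],
  [[0,0,0],[0.022,0,0.003],0.015],
  [[0,0,0],[0.033,0,0.006],0.015],
  [[0,0,0],[0.043,0,0.01],0.015],
  [[0,0,0],[0.053,0,0.015],0.015],
  [[0,0,0],[0.062,0,0.021],0.015],
  [[0,0,0],[0.071,0,0.028],0.015],
  [[0,0,0],[0.079,0,0.036],0.015],
])

```text
clock: 7.8
position: [0.7093, -0.039, 0.1485]
ee_rot: [0.984, 0.019, 0.179, -0.002]
ft_force: [1.0, 3.9, 13.3]
grip_width: 0.263
grasp_force: 89.2
```

Emit:
jog_arm([
  [[0,0,0],[0,0,0],0.015],
  [[0,0,0],[0,0,0],0.015],
])

```text
clock: 7.97
position: [0.7095, -0.0389, 0.1483]
ee_rot: [0.984, 0.019, 0.18, -0.003]
ft_force: [4.4, 3.6, 8.5]
grip_width: 0.26
grasp_force: 94.5
```

Run:
```python
from h import *
c=snap('side','s4'); cv2.imwrite('pics/s4c.png',cv2.resize(c['img'][60:260,250:490,::-1],(720,600),interpolation=cv2.INTER_CUBIC))
for t in(2,2.15,2.27,2.39): print(t,[((proj(c,restp(t,a,o)+RZ@[0,y,0])-[250,60])*3).round().tolist() for a,o,y in((.088,.01,.105),(.088,.01,-.105),(.088,.018,.105))])
```

```text
2 [[197.0, 286.0], [392.0, 206.0], [192.0, 282.0]]
2.15 [[189.0, 281.0], [383.0, 203.0], [185.0, 278.0]]
2.27 [[183.0, 279.0], [376.0, 201.0], [179.0, 277.0]]
2.39 [[178.0, 278.0], [369.0, 201.0], [174.0, 277.0]]
```

View pics/s4c.png

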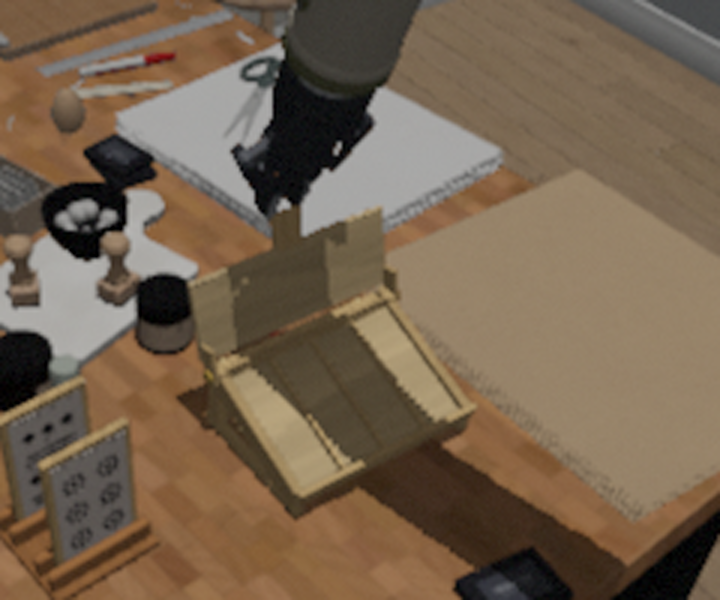

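The rest is up at roughly 2.05–2.15 rad; its top-left corner is at crop (192,284). I'll release, back off and measure it numerically in the top view.

Emit:
jog_arm([
  [[0,0,0],[0,0,0],0.055],
  [[0,0,0],[0,0,0],0.055],
  [[0,0,0],[0,0,0],0.055],
  [[0,0,0],[0,0,-0.03],0.055],
  [[0,0,0],[0,0,-0.07],0.055],
  [[0,0,0],[-0.03,0,-0.09],0.055],
  [[0,0,0],[-0.06,0,-0.1],0.055],
  [[0,0,0],[-0.1,0,-0.1],0.055],
])

```text
clock: 8.68
position: [0.5787, -0.0455, 0.2051]
ee_rot: [0.984, 0.017, 0.177, -0.002]
ft_force: [-1.4, 1.2, 1.7]
grip_width: 0.646
grasp_force: 0.0
```

Emit:
jog_arm([
  [[0,0,0],[-0.04,0,0],0.03],
  [[0,0,0],[-0.08,0,0],0.0],
  [[0,0,0],[-0.11,0,0],0.0],
  [[0,0,0],[-0.14,0,0],0.0],
])

```text
clock: 9.02
position: [0.4446, -0.0514, 0.1545]
ee_rot: [0.984, 0.016, 0.176, -0.001]
ft_force: [0.8, -0.6, -0.8]
grip_width: 0.077
grasp_force: 0.0
```

```bash
cat >> h.py <<'E'
def edgescore(c,segs,off=1.2):
    # mean |intensity difference| across each projected segment
    g=cv2.GaussianBlur(np.array(c['img']).mean(2).astype(np.float32),(0,0),.6); s=[]
    for A,B in segs:
        a,b=proj(c,A),proj(c,B); n=np.array([-(b-a)[1],(b-a)[0]]);n/=np.linalg.norm(n)
        P=a+(b-a)*np.linspace(.05,.95,60)[:,None]
        f=lambda Q:cv2.remap(g,Q[:,:1].astype(np.float32),Q[:,1:].astype(np.float32),1)
        s.append(float(np.abs(np.median(f(P+n*off)-f(P-n*off)))))
    return s
E
python3 - <<'E'
from h import *
cs={n:snap(n,n+'5') for n in('side','top')}
im=cs['side']['img'][60:260,250:490,::-1]; im2=cs['top']['img'][130:270,310:450,::-1]
cv2.imwrite('pics/s5.png',np.hstack([cv2.resize(im,(432,360),interpolation=cv2.INTER_CUBIC),cv2.resize(im2,(360,360),interpolation=cv2.INTER_CUBIC)]))
Y=lambda y:RZ@[0,y,0]
for t in np.arange(1.9,2.5,.04):
  out=[]
  for n in cs:
    for o in(.01,.018):
      for y0,y1 in((.104,.03),(-.03,-.104)): out+=edgescore(cs[n],[(restp(t,.088,o)+Y(y0),restp(t,.088,o)+Y(y1))])
  print(round(t,2),np.round(out).astype(int))
E
```

```text
1.9 [ 3  4 26 32  2  0  3  2]
1.94 [ 8  9 26 43  0  3  3  3]
1.98 [18 20 13 45  1  3 15  7]
2.02 [28 35  8 40  4  2 47 47]
2.06 [24 44 20 30  5  4  8 32]
2.1 [10 44 22 23 39 19 35 37]
2.14 [ 9 39 17 16 37 47 17 25]
2.18 [20 31 11 11 25 10  1  2]
2.22 [22 24  6  7 35 44  0  0]
2.26 [18 18  4  5  4 10  1  0]
2.3 [13 13  3  3  1  0  0  0]
2.34 [8 9 1 2 0 0 1 0]
2.38 [5 7 0 2 0 0 4 0]
2.42 [3 5 2 1 1 0 2 0]
2.46 [2 4 3 1 1 0 0 0]
2.5 [0 3 3 1 6 0 1 0]
```

Run:
```python
from h import *
M=frame(RZ@[S20,0,-C20],RZ@[0,-1,0])
for t in(1.9,2.1,2.2,2.27): print(t); go(restp(t,.075,.010)-.011*M[:,0],M)
```

```text
1.9
turn [0.006, -0.0, -0.004] shift [0.1872, -0.0015, 0.0776] deg 0.4 mm 203
2.1
turn [0.006, -0.0, -0.004] shift [0.2, -0.0016, 0.0857] deg 0.4 mm 218
2.2
turn [0.006, -0.0, -0.004] shift [0.2057, -0.0017, 0.0906] deg 0.4 mm 225
2.27
turn [0.006, -0.0, -0.004] shift [0.2094, -0.0017, 0.0944] deg 0.4 mm 230
```

Emit:
jog_arm([
  [[0,0,0],[0.035,0,0.015],0],
  [[0,0,0],[0.07,0,0.03],0],
  [[0,0,0],[0.11,0,0.046],0],
  [[0,0,0],[0.15,0,0.062],0],
  [[0,0,0],[0.18,0,0.075],0],
  [[0,0,0],[0.187,0,0.078],0],
  [[0,0,0],[0.194,0,0.082],0],
  [[0,0,0],[0.194,0,0.082],0],
])

```text
clock: 9.78
position: [0.6585, -0.0414, 0.1433]
ee_rot: [0.984, 0.017, 0.175, -0.005]
ft_force: [0.6, 0.2, 0.3]
grip_width: -0.0
grasp_force: 0.0
```

Emit:
jog_arm([
  [[0,0,0],[0.006,0,0.004],0],
  [[0,0,0],[0.006,0,0.004],0],
])

```text
clock: 9.95
position: [0.6639, -0.0432, 0.1432]
ee_rot: [0.984, 0.017, 0.176, -0.002]
ft_force: [-0.7, 1.1, 0.5]
grip_width: -0.003
grasp_force: 0.0
```

Emit:
jog_arm([
  [[0,0,0],[0.003,0,0.0025],0],
  [[0,0,0],[0.006,0,0.005],0],
  [[0,0,0],[0.0095,0,0.0085],0],
  [[0,0,0],[0.0095,0,0.0085],0],
])

```text
clock: 10.28
position: [0.6759, -0.0429, 0.1382]
ee_rot: [0.984, 0.017, 0.176, -0.002]
ft_force: [0.3, -0.7, -0.2]
grip_width: -0.003
grasp_force: 0.0
```

```bash
cat > rest.py <<'E'
from h import *
import sys
o=get_obs(); print(o['clock'],o['position'],o['ft_force'])
k=sys.argv[1]
cs={n:snap(n,n+k) for n in('side','top')}
Y=lambda y:RZ@[0,y,0]
for t in np.arange(1.98,2.5,.03):
  out=[]
  for n in cs:
    for o in(.01,.018):
      for y0,y1 in((.104,.03),(-.03,-.104)): out+=edgescore(cs[n],[(restp(t,.088,o)+Y(y0),restp(t,.088,o)+Y(y1))])
  print(round(t,2),np.round(out).astype(int))
E
python3 rest.py 6
```

```text
10.2833 [ 0.67589136 -0.04287908  0.13824956] [ 0.31992754 -0.68046741 -0.16096429]
1.98 [18 20 12 44  4  0 13  1]
2.01 [26 31  3 41  2  0 45  1]
2.04 [27 40 16 34  2  1 35  0]
2.07 [22 44 22 28  5  1  5  1]
2.1 [10 44 22 21 37  0 30  1]
2.13 [ 4 40 18 14 43  0 19  2]
2.16 [15 35 13  9  5  0  1  1]
2.19 [21 29  9  4 27  1  0  1]
2.22 [22 22  6  0 27  1  0  1]
2.25 [19 16  4  4  8  1  0  2]
2.28 [15 10  3 11  0  1  0  2]
2.31 [11  6  2 16  0  1  1  2]
2.34 [ 8  2  1 17  0  1  1  2]
2.37 [ 6  2  0 20  0  2  4  2]
2.4 [ 4  9  1 23  0  2 10  2]
2.43 [ 3 13  2 24  1  2  0  3]
2.46 [ 1 15  3 24  1  2  0  3]
2.49 [ 0 17  4 24  5  2  0  3]
```

Run:
```python
from h import *
c=dict(np.load('pics/side6.npz'));t=dict(np.load('pics/top6.npz'))
a=cv2.resize(c['img'][115:205,300:390,::-1],(400,400),interpolation=cv2.INTER_CUBIC); b=cv2.resize(t['img'][150:250,320:420,::-1],(400,400),interpolation=cv2.INTER_CUBIC)
cv2.imwrite('pics/v6.png',np.hstack([a,b]))
for y in(.105,-.105):
  for th in(2.12,2.27):print(y,th,((proj(c,restp(th,.088,.01)+RZ@[0,y,0])-[300,115])*400/90).round(),((proj(t,restp(th,.088,.01)+RZ@[0,y,0])-[320,150])*4+[400,0]).round())
p=get_obs()['position'];print(((proj(c,p)-[300,115])*400/90).round(),((proj(t,p)-[320,150])*4+[400,0]).round())
```

```text
0.105 2.12 [ 61. 173.] [434.  40.]
0.105 2.27 [ 50. 169.] [432.  19.]
-0.105 2.12 [348.  57.] [877.  19.]
-0.105 2.27 [334.  54.] [871.  -2.]
[206. 135.] [649.  38.]
```

View pics/v6.png

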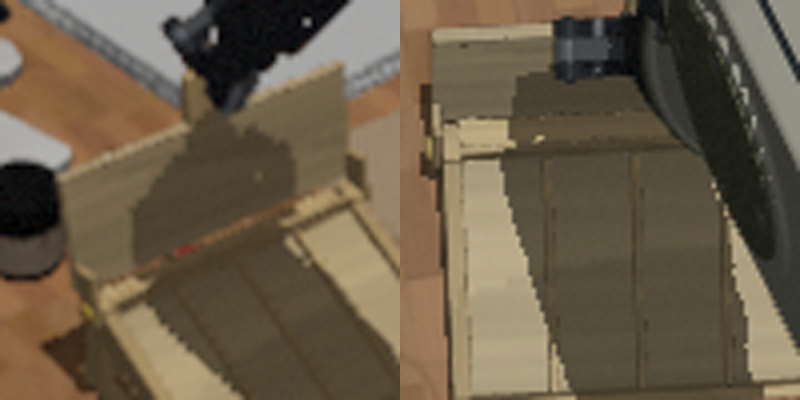

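The view shows the fingertip at left crop (225,110), well above the projected TCP at (206,135). It's riding over the panel's top edge, so the real tips sit about 15 mm behind the reported TCP. I'll check that.

Run:
```python
from h import *
o=get_obs();c=dict(np.load('pics/side6.npz'));T=R.from_quat(o['ee_rot']).as_matrix()
for L in(0,.01,.015,.02,.03): 
  for x in(-.011,.011): print(L,x,((proj(c,o['position']-L*T[:,2]+x*T[:,0])-[300,115])*400/90).round())
M=frame(RZ@[S20,0,-C20],RZ@[0,-1,0])
for t in(1.8,2.1,2.27): print(t); go(restp(t,.075,.010)-.011*M[:,0]+.015*M[:,2],M)
```

```text
0 -0.011 [215. 149.]
0 0.011 [196. 121.]
0.01 -0.011 [219. 140.]
0.01 0.011 [200. 112.]
0.015 -0.011 [221. 135.]
0.015 0.011 [202. 107.]
0.02 -0.011 [223. 130.]
0.02 0.011 [204. 102.]
0.03 -0.011 [228. 120.]
0.03 0.011 [208.  92.]
1.8
turn [0.003, -0.003, -0.002] shift [-0.0346, 0.0003, -0.0037] deg 0.3 mm 35
2.1
turn [0.003, -0.003, -0.002] shift [-0.0149, 0.0003, 0.0074] deg 0.3 mm 17
2.27
turn [0.003, -0.003, -0.002] shift [-0.0055, 0.0002, 0.0162] deg 0.3 mm 17
```

Emit:
jog_arm([
  [[0,0,0],[-0.02,0,0],0],
  [[0,0,0],[-0.038,0,0.0],0],
  [[0,0,0],[-0.038,0,0.01],0],
  [[0,0,0],[-0.03,0,0.012],0],
  [[0,0,0],[-0.02,0,0.012],0],
  [[0,0,0],[-0.015,0,0.013],0],
  [[0,0,0],[-0.015,0,0.013],0],
])

```text
clock: 10.97
position: [0.6678, -0.0421, 0.1216]
ee_rot: [0.984, 0.017, 0.176, -0.003]
ft_force: [0.2, -0.3, 0.7]
grip_width: 0.003
grasp_force: 0.0
```

Emit:
jog_arm([
  [[0,0,0],[0.003,0,0.0025],0],
  [[0,0,0],[0.006,0,0.005],0],
  [[0,0,0],[0.0095,0,0.0085],0],
  [[0,0,0],[0.0095,0,0.0085],0],
])

```text
clock: 11.3
position: [0.6782, -0.0421, 0.1156]
ee_rot: [0.984, 0.017, 0.175, -0.002]
ft_force: [0.3, 1.7, -0.4]
grip_width: -0.001
grasp_force: 0.0
```

```bash
python3 rest.py 7
```

```text
11.3 [ 0.67816058 -0.04206393  0.11559617] [ 0.25664491  1.67832884 -0.41998194]
1.98 [14  6 18 26  3  2  0  2]
2.01 [22  4  3 40  2  2 26  1]
2.04 [27  2 10 41  7  2 46  2]
2.07 [24 12 18 39  2  2 30  2]
2.1 [16 36 22 32 16  2 18  2]
2.13 [ 3 41 21 37 45  2 34  2]
2.16 [ 9 40 18 37 40  2 20  2]
2.19 [17 41 14 30  0  2  3  2]
2.22 [21 33 10 20 31  2  0  3]
2.25 [21 39  6 13 31  2  0  3]
2.28 [19 39  4  8  8  2  0  3]
2.31 [16 33  2  4  0  2  1  3]
2.34 [13 22  1  2  0  3  2  3]
2.37 [ 9 16  1  0  0  3  4  3]
2.4 [ 7 11  0  1  1  3 10  4]
2.43 [5 6 1 0 1 3 0 4]
2.46 [4 4 2 0 2 3 0 4]
2.49 [3 2 2 0 5 4 0 5]
```

Emit:
jog_arm([
  [[0,0,0],[0.0025,0,0.002],0],
  [[0,0,0],[0.005,0,0.004],0],
  [[0,0,0],[0.007,0,0.006],0],
  [[0,0,0],[0.007,0,0.006],0],
])

```text
clock: 11.73
position: [0.6866, -0.0417, 0.1125]
ee_rot: [0.984, 0.017, 0.175, -0.002]
ft_force: [-0.8, 0.1, -0.3]
grip_width: -0.001
grasp_force: 0.3
```

```bash
python3 rest.py 8
```

```text
11.7333 [ 0.68658011 -0.04169631  0.11250554] [-0.82477756  0.1045458  -0.30998502]
1.98 [ 5  5 18  3 17  1  1  2]
2.01 [ 7  6 16  0  8  2  7  2]
2.04 [12  5 10  0  5  2  3  2]
2.07 [17  3  1 26  1  2  1  2]
2.1 [18  2  8 48  6  2  8  2]
2.13 [16  0 15 49  5  2 35  2]
2.16 [10  6 19 54  2  2 37  2]
2.19 [ 2 32 20 51  1  2  6  2]
2.22 [ 6 48 19 48 32  2 27  2]
2.25 [13 49 18 47 36  2 20  1]
2.28 [17 52 15 45 20  2  5  1]
2.31 [18 55 12 42 21  2  2  2]
2.34 [19 50 10 39 25  1  1  2]
2.37 [18 49  8 33 13  1  4  2]
2.4 [17 48  7 28  4  1  9  2]
2.43 [16 47  6 23  1  2  0  2]
2.46 [14 46  6 19  1  2  0  3]
2.49 [13 45  6 18  5  2  0  3]
```

The top-view edges now agree on about 2.24 rad. Next come the stamps, so I'll check they haven't moved and compute the move.

```bash
cat >> h.py <<'E'
def down(a):  # tool down, closing line at world angle a (deg)
    a=np.radians(a); return frame([0,0,-1],[np.cos(a),np.sin(a),0])
def stampdiff(k):
    a=np.load('pics/top0.npz')['img'].astype(int);b=camera('top')['img'].astype(int)
    for n,(u,v) in dict(s4=(224.5,271.7),s1=(229.3,312.7),s2=(272.2,312.7)).items():
        u,v=int(u),int(v); print(n,np.abs(a-b)[v-14:v+14,u-18:u+18].mean().round(1),end=' ')
    print()
E
python3 - <<'E'
from h import *
stampdiff(0)
o=get_obs();print(o['joint_pos'])
print(go([.472,.282,.11],down(-92.5)))
T=R.from_quat(o['ee_rot']).as_matrix(); print(T.T@[-.2,.1,.1])
E
```

```text
s4 9.6 s1 9.6 s2 9.6 
[ 0.82173214  0.45497299 -1.01100857  1.73054571  0.53735698  0.85105016
 -1.90409785]
turn [-0.012, -0.353, 0.078] shift [-0.1917, -0.3313, -0.0681] deg 20.7 mm 389
(array([-0.01180064, -0.35303328,  0.07769575]), array([-0.19173754, -0.33129021, -0.06810686]))
[-0.14964981 -0.10664072 -0.16196509]
```

Run:
```python
from h import *
print(go([.52,0,.22],down(-35)))
```

```text
turn [0.165, -0.327, -0.915] shift [-0.118, -0.0476, -0.1576] deg 56.5 mm 203
(array([ 0.16519695, -0.32653123, -0.91513622]), array([-0.11801405, -0.04757989, -0.15755687]))
```

Emit:
jog_arm([
  [[0,0,0],[-0.03,0,-0.01],0.03],
  [[0.02,-0.04,-0.1],[-0.05,0,-0.04],0.05],
  [[0.05,-0.1,-0.21],[-0.07,-0.01,-0.08],0.08],
  [[0.07,-0.15,-0.32],[-0.1,-0.03,-0.12],0.08],
  [[0.09,-0.19,-0.43],[-0.118,-0.048,-0.158],0.08],
  [[0.165,-0.327,-0.915],[-0.118,-0.048,-0.158],0.08],
  [[0.165,-0.327,-0.915],[-0.118,-0.048,-0.158],0.08],
  [[0.165,-0.327,-0.915],[-0.118,-0.048,-0.158],0.08],
])

```text
clock: 12.55
position: [0.5202, -0.0013, 0.222]
ee_rot: [0.914, 0.405, 0.02, 0.001]
ft_force: [-0.7, 0.3, 0.1]
grip_width: 0.936
grasp_force: 0.0
```

Emit:
jog_arm([
  [[0,0,0],[0,0,0],0.08],
  [[0,0,0],[0,0,0],0.08],
])

```text
clock: 12.72
position: [0.52, 0.0015, 0.2203]
ee_rot: [0.915, 0.403, 0.021, -0.003]
ft_force: [-0.4, 0.9, -0.7]
grip_width: 0.933
grasp_force: 0.0
```

Run:
```python
from h import *
o=get_obs();print(o['joint_pos'],o['position'],R.from_quat(o['ee_rot']).as_matrix()[:,1])
print(go([.47,.13,.2],down(25)))
```

```text
[ 1.11309106  0.29902942 -1.37319063  1.68222031  0.28664845  1.36502582
 -1.03952175] [0.51998402 0.00153084 0.2202934 ] [ 0.73812791 -0.67455471  0.01196418]
turn [0.035, -0.029, -1.176] shift [0.0603, -0.1238, 0.0213] deg 67.4 mm 139
(array([ 0.03458536, -0.0289866 , -1.17632834]), array([ 0.0602947 , -0.12379687,  0.02129395]))
```

Emit:
jog_arm([
  [[0.03,-0.03,-1.17],[0.06,-0.124,0.02],0.085],
  [[0.03,-0.03,-1.17],[0.06,-0.124,0.02],0.085],
  [[0.03,-0.03,-1.17],[0.06,-0.124,0.02],0.085],
  [[0.03,-0.03,-1.17],[0.06,-0.124,0.02],0.085],
  [[0.03,-0.03,-1.17],[0.06,-0.124,0.02],0.085],
  [[0.03,-0.03,-1.17],[0.06,-0.124,0.02],0.085],
  [[0.03,-0.03,-1.17],[0.06,-0.124,0.02],0.085],
  [[0.03,-0.03,-1.17],[0.06,-0.124,0.02],0.085],
])

```text
clock: 13.38
position: [0.4688, 0.1288, 0.2009]
ee_rot: [0.608, 0.794, 0.003, 0.002]
ft_force: [0.9, 0.2, 0.1]
grip_width: 0.996
grasp_force: 0.0
```

Run:
```python
from h import *
o=get_obs();print(o['joint_pos'],o['position'],R.from_quat(o['ee_rot']).as_matrix()[:,1])
print(go([.472,.282,.1],down(87.5)))
```

```text
[ 0.94067748  0.25318612 -1.44296063  1.76276041  0.25932073  1.34643884
 -0.29244727] [0.46883375 0.12882919 0.20088152] [0.96561585 0.25988205 0.00688062]
turn [0.006, 0.004, -1.264] shift [0.1471, 0.0422, 0.1012] deg 72.4 mm 183
(array([ 0.00593602,  0.00435328, -1.26425142]), array([0.14708524, 0.0421696 , 0.10117341]))
```

Emit:
jog_arm([
  [[0.006,0.004,-1.26],[0.147,0.042,0.0],0.085],
  [[0.006,0.004,-1.26],[0.147,0.042,0.0],0.085],
  [[0.006,0.004,-1.26],[0.147,0.042,0.0],0.085],
  [[0.006,0.004,-1.26],[0.147,0.042,0.0],0.085],
  [[0.006,0.004,-1.26],[0.147,0.042,0.0],0.085],
  [[0.006,0.004,-1.26],[0.147,0.042,0.03],0.085],
  [[0.006,0.004,-1.26],[0.147,0.042,0.06],0.085],
  [[0.006,0.004,-1.26],[0.147,0.042,0.08],0.085],
])

```text
clock: 14.05
position: [0.4714, 0.2816, 0.1194]
ee_rot: [0.167, 0.986, 0.001, -0.0]
ft_force: [0.2, -1.1, -0.5]
grip_width: 0.997
grasp_force: 0.0
```

Run:
```python
from h import *
o=get_obs();print(o['joint_pos'],o['position'],R.from_quat(o['ee_rot']).as_matrix()[:,1])
print(go([.472,.282,.08],down(87.5)))
```

```text
[ 0.422184    0.6174674  -1.37631184  1.71412208  0.62225398  1.34030059
  0.16194016] [0.47135394 0.28156948 0.11936679] [0.32940008 0.94418947 0.00135717]
turn [0.001, -0.0, -0.292] shift [-0.0005, 0.0006, 0.0394] deg 16.7 mm 39
(array([ 1.39394020e-03, -1.17532470e-04, -2.92034947e-01]), array([-0.0004807 ,  0.00056588,  0.03936744]))
```

Emit:
jog_arm([
  [[0,0,-0.12],[0,0.001,0],0.085],
  [[0,0,-0.24],[0,0.001,0],0.085],
  [[0,0,-0.292],[0,0.001,0.03],0.085],
  [[0,0,-0.292],[0,0.001,0.06],0.085],
  [[0,0,-0.292],[0,0.001,0.09],0.085],
  [[0,0,-0.292],[0,0.001,0.11],0.085],
  [[0,0,-0.292],[0,0.001,0.114],0.085],
  [[0,0,-0.292],[0,0.001,0.114],0.085],
])

```text
clock: 14.72
position: [0.472, 0.2822, 0.007]
ee_rot: [0.025, 1.0, 0.001, -0.0]
ft_force: [-0.6, 0.1, 0.7]
grip_width: 0.995
grasp_force: 0.0
```

Run:
```python
from h import *
o=get_obs();print(o['position'],R.from_quat(o['ee_rot']).as_matrix()[:,1])
snap('wrist','w9',(160,100,480,340),2.4)
```

```text
[0.47198275 0.28222795 0.00699907] [0.04933023 0.99878193 0.00109008]
```

View pics/w9.png

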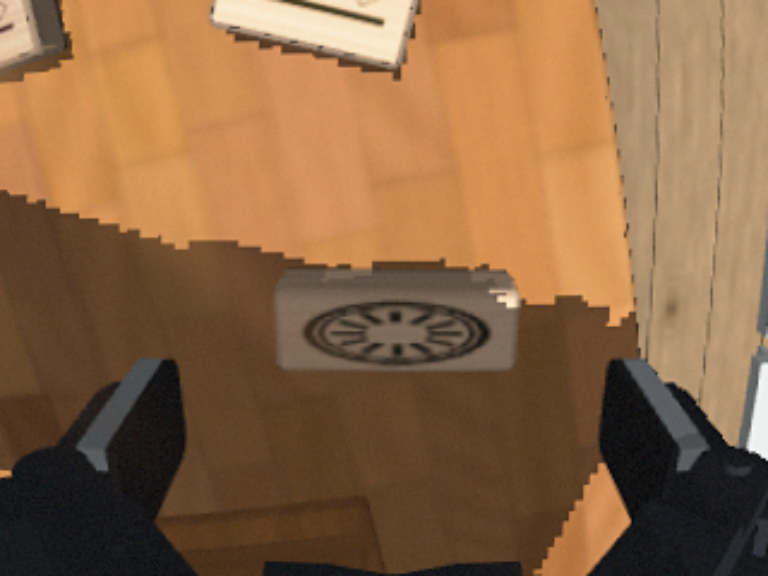

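The stamp lies centred between the fingers at crop (397,320), but the tips are still well above it. I'll work out the tip depth from the tip pixels.

Run:
```python
from h import *
c=dict(np.load('pics/w9.npz'));o=get_obs();T=R.from_quat(o['ee_rot']).as_matrix();p=o['position'];K=c['mtx'];E=c['extrinsics']
Cm=T.T@(E[:3,3]-p); print('cam in tool',Cm.round(4),(T.T@E[:3,2]).round(3))
def fray(u,v):
    x,y=(u-K[0,2])/K[0,0],(v-K[1,2])/K[1,1]; t=np.hypot(x,y); d=np.array([x/t*np.sin(t),y/t*np.sin(t),np.cos(t)]); return T.T@E[:3,:3]@d
for u,v in((180,360),(605,360),(185,440),(600,440),(85,465),(700,468)):
    d=fray(160+u/2.4,100+v/2.4)
    for W in(.0427,): 
        s=(np.sign(d[1])*W-Cm[1])/d[1]; print((u,v),W,(Cm+s*d).round(4))
for u,v in((280,282),(512,282),(516,368),(280,368)):
    d=E[:3,:3]@np.linalg.inv(T.T@E[:3,:3])@fray(160+u/2.4,100+v/2.4); s=(.02-E[2,3])/d[2]; print('stamp',(E[:3,3]+s*d).round(4))
```

```text
cam in tool [ 0.0704 -0.0011 -0.1775] [-0.275 -0.001  0.961]
(180, 360) 0.0427 [ 0.0096 -0.0427 -0.0489]
(605, 360) 0.0427 [ 0.0065  0.0427 -0.0423]
(185, 440) 0.0427 [-0.0067 -0.0427 -0.0523]
(600, 440) 0.0427 [-0.0107  0.0427 -0.0458]
(85, 465) 0.0427 [ 0.0162 -0.0427 -0.0977]
(700, 468) 0.0427 [ 0.013   0.0427 -0.0937]
stamp [0.4581 0.2557 0.02  ]
stamp [0.4609 0.3108 0.02  ]
stamp [0.4837 0.312  0.02  ]
stamp [0.4807 0.2534 0.02  ]
```

The tips are about 46 mm behind the reported TCP when open, and about 33 mm when shut, which also fits the earlier side view. I'll descend accordingly and grip.

Emit:
jog_arm([
  [[0,0,0],[0,0,0.02],0.085],
  [[0,0,0],[0,0,0.036],0.085],
  [[0,0,0],[0,0,0.042],0.085],
  [[0,0,0],[0,0,0.042],0.085],
])

```text
clock: 15.1
position: [0.4722, 0.2824, -0.0353]
ee_rot: [0.024, 1.0, 0.0, -0.0]
ft_force: [-0.3, 0.2, 0.2]
grip_width: 0.99
grasp_force: 0.0
```

Emit:
jog_arm([
  [[0,0,0],[0,0,0],0.05],
  [[0,0,0],[0,0,0],0.05],
  [[0,0,0],[0,0,0],0.05],
  [[0,0,0],[0,0,0],0.05],
  [[0,0,0],[0,0,0],0.05],
], force=30)

```text
clock: 15.52
position: [0.4731, 0.2835, -0.0335]
ee_rot: [0.023, 1.0, 0.001, 0.001]
ft_force: [-0.8, -1.8, 7.0]
grip_width: 0.697
grasp_force: 32.7
```

```bash
cat >> h.py <<'E'
MT=frame(RZ@[S20,0,-C20],RZ@[C20,0,S20])
O=HINGE+RZ@[-.125,0,0]; O[2]=.0244
def tray(x,y,h): return O+RZ@np.array([x*C20-h*S20,y,x*S20+h*C20])
def place(x,y,h,off): return tray(x,y,h)+MT[:,2]*off   # TCP for stamp bottom h above floor; off: bottom behind TCP
E
python3 - <<'E'
from h import *
print(tray(.07,.069,0))
r,d=go([.46,.12,.13],down(30)); 
r,d=go(place(.068,.069,.05,.0335),MT)
E
```

```text
[0.5842666  0.02306208 0.04834141]
turn [0.003, 0.001, 1.0] shift [0.0051, -0.1636, -0.1639] deg 57.3 mm 232
turn [-0.279, -0.259, 1.47] shift [-0.1159, -0.2553, -0.097] deg 87.0 mm 297
```

Emit:
jog_arm([
  [[0,0,0],[0,0,-0.03],0.05],
  [[0,0,0.1],[0,0,-0.07],0.05],
  [[0,0,0.22],[0,-0.02,-0.1],0.05],
  [[0,0,0.34],[0.001,-0.04,-0.13],0.05],
  [[0,0,0.46],[0.002,-0.075,-0.15],0.05],
  [[0,0,0.58],[0.003,-0.11,-0.16],0.05],
  [[0,0,0.7],[0.004,-0.145,-0.16],0.05],
  [[0,0,0.8],[0.005,-0.163,-0.16],0.05],
])

```text
clock: 16.18
position: [0.4602, 0.1163, 0.1255]
ee_rot: [0.415, 0.91, -0.0, 0.001]
ft_force: [-1.0, -1.0, -1.0]
grip_width: 0.694
grasp_force: 33.2
```

Run:
```python
from h import *
o=get_obs();print(o['joint_pos'],o['grip_width'],o['grasp_force'])
r,d=go(place(.068,.069,.03,.0335),MT)
```

```text
[ 0.91515277  0.34925621 -1.42392558  1.88655192  0.3701102   1.22413661
  0.08400558] 0.6944570477933992 33.17069470882416
turn [-0.335, -0.116, 0.671] shift [-0.1511, 0.0321, 0.0815] deg 43.5 mm 175
```

Emit:
jog_arm([
  [[-0.06,-0.02,0.11],[-0.03,0.006,0],0.05],
  [[-0.11,-0.04,0.22],[-0.06,0.012,0],0.05],
  [[-0.17,-0.06,0.33],[-0.09,0.02,0.01],0.05],
  [[-0.22,-0.08,0.44],[-0.12,0.026,0.02],0.05],
  [[-0.28,-0.1,0.56],[-0.151,0.032,0.04],0.05],
  [[-0.335,-0.116,0.67],[-0.151,0.032,0.06],0.05],
  [[-0.335,-0.116,0.67],[-0.151,0.032,0.081],0.05],
  [[-0.335,-0.116,0.67],[-0.151,0.032,0.081],0.05],
])

```text
clock: 16.85
position: [0.5807, 0.0279, 0.0406]
ee_rot: [0.68, 0.713, 0.124, 0.117]
ft_force: [-0.5, 0.5, -0.5]
grip_width: 0.694
grasp_force: 33.1
```

Run:
```python
from h import *
o=get_obs();print(o['joint_pos'],o['grip_width'],o['grasp_force'])
r,d=go(place(.068,.069,.002,.0335),MT)
c=snap('wrist','w10',(160,60,480,300),1.7); t=snap('side','s10')
a=cv2.imread('pics/w10.png'); b=cv2.resize(t['img'][110:250,280:420,::-1],(a.shape[0]//2*1,a.shape[0]//2))
cv2.imwrite('pics/v10.png',a)
```

```text
[ 0.85618025  0.3361871  -1.09993753  2.04506082  0.56841382  0.66064302
 -0.52716868] 0.6937058362049198 33.132986426353455
turn [-0.006, -0.005, 0.009] shift [-0.0051, 0.0039, 0.0253] deg 0.7 mm 26
```

View pics/v10.png

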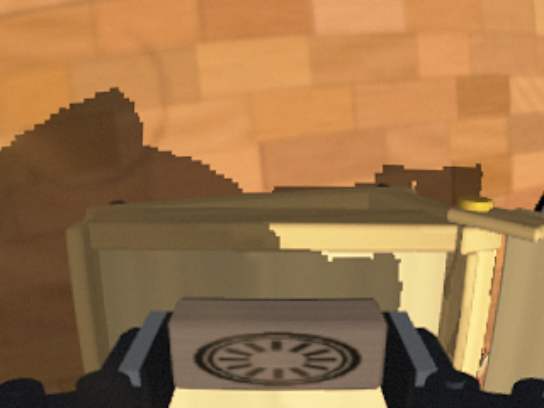

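The stamp is centred between the stop (x≈100) and the rail (x≈445), beside the left wall. I'll lower it and release.

Emit:
jog_arm([
  [[0,0,0],[-0.005,0.004,0.01],0.05],
  [[0,0,0],[-0.005,0.004,0.018],0.05],
  [[0,0,0],[-0.005,0.004,0.024],0.05],
  [[0,0,0],[-0.005,0.004,0.025],0.05],
  [[0,0,0],[-0.005,0.004,0.025],0.05],
])

```text
clock: 17.37
position: [0.5969, 0.0244, 0.0227]
ee_rot: [0.68, 0.713, 0.127, 0.119]
ft_force: [-1.0, 0.1, -0.7]
grip_width: 0.695
grasp_force: 33.2
```

Emit:
jog_arm([
  [[0,0,0],[0,0,0],0.066],
  [[0,0,0],[0,0,0],0.07],
  [[0,0,0],[0,0,0],0.07],
  [[0,0,0],[0,0,-0.015],0.07],
  [[0,0,0],[0,0,-0.04],0.07],
  [[0,0,0],[0,0,-0.08],0.07],
  [[0,0,0],[0,0,-0.12],0.07],
  [[0,0,0],[0,0,-0.12],0.08],
])

```text
clock: 18.03
position: [0.5559, 0.0225, 0.1365]
ee_rot: [0.679, 0.713, 0.127, 0.119]
ft_force: [-0.3, -0.3, 2.1]
grip_width: 0.926
grasp_force: 0.0
```

Run:
```python
from h import *
stampdiff(0)
print(get_obs()['position'])
r,d=go([.388,.268,.11],down(74.5))
r,d=go([.387,.18,.11],down(100.7))
r,d=go([.387,.18,.11],down(10.7))
```

```text
s4 12.2 s1 2.1 s2 2.0 
[0.55620665 0.02272996 0.13837965]
turn [0.305, 0.219, -1.238] shift [0.2531, -0.1565, -0.0268] deg 74.1 mm 299
turn [0.262, 0.299, -1.69] shift [0.1652, -0.1614, -0.0287] deg 99.5 mm 233
turn [0.351, 0.023, -0.137] shift [0.1652, -0.1614, -0.0287] deg 21.6 mm 233
```

Emit:
jog_arm([
  [[0.305,0.219,-1.238],[0.253,-0.156,-0.027],0.085],
  [[0.305,0.219,-1.238],[0.253,-0.156,-0.027],0.085],
  [[0.305,0.219,-1.238],[0.253,-0.156,-0.027],0.085],
  [[0.305,0.219,-1.238],[0.253,-0.156,-0.027],0.085],
  [[0.305,0.219,-1.238],[0.253,-0.156,-0.027],0.085],
  [[0.305,0.219,-1.238],[0.253,-0.156,-0.027],0.085],
  [[0.305,0.219,-1.238],[0.253,-0.156,-0.027],0.085],
  [[0.305,0.219,-1.238],[0.253,-0.156,-0.027],0.085],
])

```text
clock: 18.75
position: [0.3859, 0.27, 0.1075]
ee_rot: [0.281, 0.959, 0.033, 0.03]
ft_force: [-0.0, 0.0, 2.1]
grip_width: 0.997
grasp_force: 0.0
```

Run:
```python
from h import *
stampdiff(0); o=get_obs()
print(o['position'],o['joint_pos'])
r,d=go([.388,.268,-.035],down(74.5))
c=snap('wrist','w11')
```

```text
s4 32.8 s1 56.4 s2 49.6 
[0.38469974 0.27243692 0.10670469] [ 0.6441529   0.19805634 -1.42838236  1.99040229  0.24106268  1.04901956
  0.12824445]
turn [0.074, 0.043, -0.286] shift [-0.0006, -0.0132, 0.1412] deg 17.1 mm 142
```

Emit:
jog_arm([
  [[0.037,0.02,-0.12],[0,-0.003,0.02],0.085],
  [[0.06,0.035,-0.23],[0,-0.006,0.05],0.085],
  [[0.074,0.043,-0.286],[0,-0.009,0.09],0.085],
  [[0.074,0.043,-0.286],[0,-0.011,0.115],0.085],
  [[0.074,0.043,-0.286],[-0.001,-0.012,0.125],0.085],
  [[0.074,0.043,-0.286],[-0.001,-0.012,0.125],0.085],
])

```text
clock: 19.35
position: [0.391, 0.261, -0.019]
ee_rot: [0.146, 0.989, -0.001, 0.002]
ft_force: [-0.4, -1.3, -0.1]
grip_width: 0.996
grasp_force: 0.0
```

Run:
```python
from h import *
o=get_obs()
print(o['position'])
r,d=go([.388,.268,-.0355],down(74.5))
```

```text
[ 0.39101703  0.2609803  -0.01903977]
turn [-0.001, 0.004, -0.023] shift [0.005, 0.0059, 0.0164] deg 1.4 mm 18
```

Emit:
jog_arm([
  [[0,0,-0.023],[0.005,0.006,0],0.085],
  [[0,0,-0.023],[0.005,0.006,0.004],0.085],
  [[0,0,-0.023],[0.005,0.006,0.0115],0.085],
  [[0,0,-0.023],[0.005,0.006,0.0115],0.035],
  [[0,0,-0.023],[0.005,0.006,0.0115],0.035],
  [[0,0,-0.023],[0.005,0.006,0.0115],0.035],
  [[0,0,-0.023],[0.005,0.006,0.0115],0.035],
  [[0,0,-0.023],[0.005,0.006,0.0115],0.035],
])

```text
clock: 20.02
position: [0.389, 0.2697, -0.0288]
ee_rot: [0.134, 0.991, -0.0, 0.003]
ft_force: [-0.7, -0.9, 6.6]
grip_width: 0.518
grasp_force: 30.2
```

Run:
```python
from h import *
o=get_obs()
print(o['position'],o['grip_width']*.0854,o['grasp_force'],o['ft_force'])
go([.46,.12,.14],down(30));
```

```text
[ 0.38895029  0.2697025  -0.02880726] 0.04424367999521011 30.21112561225891 [-0.74367508 -0.93078807  6.64223157]
turn [0.003, 0.006, 0.779] shift [-0.1093, -0.1254, -0.1682] deg 44.6 mm 237
```

Emit:
jog_arm([
  [[0,0,0],[0,0,-0.03],0.035],
  [[0,0,0.1],[0,0,-0.07],0.035],
  [[0,0,0.22],[-0.01,-0.02,-0.1],0.035],
  [[0,0,0.33],[-0.03,-0.04,-0.13],0.035],
  [[0,0,0.44],[-0.05,-0.06,-0.15],0.035],
  [[0,0,0.56],[-0.075,-0.085,-0.165],0.035],
  [[0,0,0.67],[-0.1,-0.11,-0.168],0.035],
  [[0,0,0.78],[-0.109,-0.125,-0.168],0.035],
])

```text
clock: 20.68
position: [0.4626, 0.1162, 0.1407]
ee_rot: [0.505, 0.863, 0.001, 0.004]
ft_force: [0.1, 0.2, -0.9]
grip_width: 0.521
grasp_force: 31.4
```

Run:
```python
from h import *
o=get_obs()
print(o['position'],o['grip_width']*.0854,o['grasp_force'])
go(place(.068,.023,.03,.0288),MT)
```

```text
[0.46264301 0.11622345 0.14071211] 0.04445127604799315 31.39772593975067
turn [-0.334, -0.079, 0.471] shift [-0.1801, 0.0367, 0.0933] deg 33.4 mm 206
```

Emit:
jog_arm([
  [[-0.06,-0.02,0.1],[-0.035,0.006,0],0.035],
  [[-0.12,-0.03,0.2],[-0.07,0.014,0],0.035],
  [[-0.18,-0.05,0.29],[-0.105,0.021,0.01],0.035],
  [[-0.24,-0.06,0.38],[-0.14,0.028,0.02],0.035],
  [[-0.334,-0.079,0.471],[-0.18,0.037,0.04],0.035],
  [[-0.334,-0.079,0.471],[-0.18,0.037,0.07],0.035],
  [[-0.334,-0.079,0.471],[-0.18,0.037,0.093],0.035],
  [[-0.334,-0.079,0.471],[-0.18,0.037,0.093],0.035],
])

```text
clock: 21.35
position: [0.5786, -0.0177, 0.0425]
ee_rot: [0.681, 0.713, 0.123, 0.116]
ft_force: [-1.3, -0.4, 0.1]
grip_width: 0.518
grasp_force: 31.4
```

Emit:
jog_arm([
  [[0,0,0],[0,0,0],0.035],
])

```text
clock: 21.43
position: [0.5814, -0.0163, 0.0468]
ee_rot: [0.68, 0.713, 0.124, 0.117]
ft_force: [0.2, 0.5, 0.3]
grip_width: 0.519
grasp_force: 31.4
```

Run:
```python
from h import *
o=get_obs()
print(o['position'],o['grip_width']*.0854,o['grasp_force'])
go(place(.068,.023,.002,.0288),MT)
```

```text
[ 0.58140716 -0.01627276  0.0467579 ] 0.044282577979808634 31.421526074409485
turn [-0.005, -0.006, 0.01] shift [-0.007, 0.0027, 0.0267] deg 0.7 mm 28
```

Emit:
jog_arm([
  [[0,0,0.01],[-0.007,0.003,0.01],0.035],
  [[0,0,0.01],[-0.007,0.003,0.018],0.035],
  [[0,0,0.01],[-0.007,0.003,0.025],0.035],
  [[0,0,0.01],[-0.007,0.003,0.0265],0.035],
  [[0,0,0.01],[-0.007,0.003,0.0265],0.035],
])

```text
clock: 21.85
position: [0.5947, -0.023, 0.024]
ee_rot: [0.683, 0.71, 0.126, 0.118]
ft_force: [-0.7, -0.1, 0.1]
grip_width: 0.519
grasp_force: 31.4
```

Emit:
jog_arm([
  [[0,0,0],[0,0,0],0.05],
  [[0,0,0],[0,0,0],0.055],
  [[0,0,0],[0,0,0],0.055],
  [[0,0,0],[0,0,-0.015],0.055],
  [[0,0,0],[0,0,-0.04],0.055],
  [[0,0,0],[0,0,-0.08],0.06],
  [[0,0,0],[0,0,-0.12],0.07],
  [[0,0,0],[0,0,-0.12],0.07],
])

```text
clock: 22.52
position: [0.5555, -0.0259, 0.1422]
ee_rot: [0.683, 0.709, 0.126, 0.122]
ft_force: [1.9, -0.2, 0.3]
grip_width: 0.82
grasp_force: 0.0
```

Run:
```python
from h import *
stampdiff(0)
print(get_obs()['position'])
r,d=go([.387,.18,.11],down(100.7))
```

```text
s4 14.7 s1 21.0 s2 6.3 
[ 0.5551285  -0.02723225  0.1401729 ]
turn [0.258, 0.304, -1.702] shift [0.2131, -0.1612, -0.0274] deg 100.2 mm 269
```

```bash
cat >> h.py <<'E'
def blobs(c,x0,y0,x1,y1,z=.02):
    im=np.array(c['img']).astype(int); m=((im.max(2)-im.min(2)<45)&(im.mean(2)>100)).astype(np.uint8)
    k=np.zeros_like(m);k[y0:y1,x0:x1]=m[y0:y1,x0:x1]; n,l,s,ce=cv2.connectedComponentsWithStats(k)
    for i in range(1,n):
        if s[i,4]>60:
            r=cv2.minAreaRect(np.argwhere(l==i)[:,::-1].astype(np.float32)); b=[atz(c,*q,z)[:2] for q in cv2.boxPoints(r)]
            e=[b[1]-b[0],b[2]-b[1]]; e.sort(key=np.linalg.norm); print('blob',ce[i].round(1),s[i,4],'ctr',np.mean(b,0).round(4),'size',[round(np.linalg.norm(q)*1e3) for q in e],'long deg',np.degrees(np.arctan2(e[1][1],e[1][0])).round(1)%180)
E
python3 - <<'E'
from h import *
for f in('top0',):
    blobs(dict(np.load('pics/%s.npz'%f)),205,250,300,340)
c=snap('top','top12'); blobs(c,205,250,300,340)
E
```

```text
blob [223.7 271.1] 232 ctr [0.4731 0.2836] size [20, 58] long deg 85.8
blob [228.3 312.7] 307 ctr [0.3884 0.2706] size [31, 43] long deg 71.6
blob [271.2 312.4] 186 ctr [0.3875 0.1822] size [26, 33] long deg 100.4
blob [271.2 312.5] 195 ctr [0.3875 0.1822] size [26, 33] long deg 100.4
```

Emit:
jog_arm([
  [[0.258,0.304,-1.702],[0.213,-0.16,-0.027],0.085],
  [[0.258,0.304,-1.702],[0.213,-0.16,-0.027],0.085],
  [[0.258,0.304,-1.702],[0.213,-0.16,-0.027],0.085],
  [[0.258,0.304,-1.702],[0.213,-0.16,-0.027],0.085],
  [[0.258,0.304,-1.702],[0.213,-0.16,-0.027],0.085],
  [[0.258,0.304,-1.702],[0.213,-0.16,-0.027],0.085],
  [[0.258,0.304,-1.702],[0.213,-0.16,-0.027],0.085],
  [[0.258,0.304,-1.702],[0.213,-0.16,-0.027],0.085],
])

```text
clock: 23.28
position: [0.3827, 0.184, 0.1068]
ee_rot: [0.261, 0.962, 0.06, 0.054]
ft_force: [0.9, -0.2, 0.1]
grip_width: 0.999
grasp_force: 0.0
```

Run:
```python
from h import *
o=get_obs()
print(o['position'],o['joint_pos'])
go([.3875,.181,.08],down(100.5))
```

```text
[0.38271978 0.18401906 0.10677099] [ 0.76136255 -0.28306362 -1.13680851  2.1587667  -0.35061395  0.97023359
  0.83996694]
turn [0.112, 0.12, -0.712] shift [-0.0037, -0.004, 0.0268] deg 41.9 mm 27
```

Emit:
jog_arm([
  [[0.112,0.12,-0.712],[-0.004,-0.004,0.027],0.075],
  [[0.112,0.12,-0.712],[-0.004,-0.004,0.027],0.075],
  [[0.112,0.12,-0.712],[-0.004,-0.004,0.027],0.075],
  [[0.112,0.12,-0.712],[-0.004,-0.004,0.027],0.075],
  [[0.112,0.12,-0.712],[-0.004,-0.004,0.027],0.075],
  [[0.112,0.12,-0.712],[-0.004,-0.004,0.027],0.075],
  [[0.112,0.12,-0.712],[-0.004,-0.004,0.027],0.075],
  [[0.112,0.12,-0.712],[-0.004,-0.004,0.027],0.075],
])

```text
clock: 23.95
position: [0.3902, 0.1794, 0.0801]
ee_rot: [-0.085, 0.996, 0.003, 0.0]
ft_force: [0.0, 0.6, -0.3]
grip_width: 0.877
grasp_force: 0.0
```

Run:
```python
from h import *
o=get_obs()
print(o['position'],o['joint_pos'])
go([.3875,.181,-.027],down(100.5))
```

```text
[0.3901534  0.17939008 0.08013662] [ 0.74487855  0.15844197 -1.31634804  2.0432818   0.16970499  1.06063276
  1.08890311]
turn [0.006, 0.001, -0.014] shift [0.0025, 0.0014, 0.1071] deg 0.9 mm 107
```

Emit:
jog_arm([
  [[0,0,-0.014],[0.002,0.001,0.04],0.075],
  [[0,0,-0.014],[0.002,0.001,0.075],0.075],
  [[0,0,-0.014],[0.002,0.001,0.095],0.075],
  [[0,0,-0.014],[0.002,0.001,0.104],0.075],
  [[0,0,-0.014],[0.002,0.001,0.104],0.025],
  [[0,0,-0.014],[0.002,0.001,0.104],0.025],
  [[0,0,-0.014],[0.002,0.001,0.104],0.025],
  [[0,0,-0.014],[0.002,0.001,0.104],0.025],
])

```text
clock: 24.62
position: [0.3903, 0.1796, -0.0213]
ee_rot: [-0.092, 0.996, 0.002, 0.003]
ft_force: [-2.7, -0.3, 7.5]
grip_width: 0.381
grasp_force: 29.1
```

Emit:
jog_arm([
  [[0,0,0],[0,0,0],0.025],
  [[0,0,0],[0,0,0],0.025],
  [[0,0,0],[0,0,0],0.025],
])

```text
clock: 24.87
position: [0.3903, 0.1796, -0.0213]
ee_rot: [-0.092, 0.996, 0.002, 0.003]
ft_force: [-2.1, -0.5, 7.6]
grip_width: 0.381
grasp_force: 29.1
```

Run:
```python
from h import *
o=get_obs()
print(o['position'],o['grip_width']*.0854,o['grasp_force'],o['ft_force'])
go([.48,.05,.14],down(55));
```

```text
[ 0.39034862  0.17958805 -0.02127863] 0.032509933082593985 29.124095141887665 [-2.14323195 -0.45368352  7.58894656]
turn [0.005, 0.004, 0.794] shift [-0.0654, -0.1433, -0.1613] deg 45.5 mm 225
```

Gripped, with the stamp bottom about 21 mm behind the TCP. Next is the lift and transfer to lane −23.

Emit:
jog_arm([
  [[0,0,0],[0,0,-0.03],0.025],
  [[0,0,0.1],[0,0,-0.07],0.025],
  [[0,0,0.22],[-0.01,-0.02,-0.1],0.025],
  [[0,0,0.33],[-0.02,-0.045,-0.13],0.025],
  [[0,0,0.44],[-0.03,-0.07,-0.15],0.025],
  [[0,0,0.56],[-0.045,-0.1,-0.16],0.025],
  [[0,0,0.67],[-0.06,-0.13,-0.161],0.025],
  [[0,0,0.79],[-0.065,-0.143,-0.161],0.025],
])

```text
clock: 25.53
position: [0.482, 0.0453, 0.1398]
ee_rot: [0.304, 0.953, 0.002, 0.003]
ft_force: [-0.0, -0.3, -1.3]
grip_width: 0.38
grasp_force: 30.6
```

Run:
```python
from h import *
o=get_obs()
print(o['position'],o['grip_width']*.0854,o['grasp_force'])
r,d=go(place(.068,-.023,.05,.0213),MT)
```

```text
[0.48202497 0.04533995 0.13979599] 0.032439218805213936 30.55138885974884
turn [-0.317, -0.159, 0.907] shift [-0.1427, -0.0395, 0.0656] deg 55.8 mm 162
```

Emit:
jog_arm([
  [[-0.317,-0.159,0.907],[-0.03,-0.01,0],0.025],
  [[-0.317,-0.159,0.907],[-0.06,-0.02,0],0.025],
  [[-0.317,-0.159,0.907],[-0.09,-0.03,0],0.025],
  [[-0.317,-0.159,0.907],[-0.12,-0.035,0],0.025],
  [[-0.317,-0.159,0.907],[-0.143,-0.04,0.01],0.025],
  [[-0.317,-0.159,0.907],[-0.143,-0.04,0.03],0.025],
  [[-0.317,-0.159,0.907],[-0.143,-0.04,0.05],0.025],
  [[-0.317,-0.159,0.907],[-0.143,-0.04,0.065],0.025],
])

```text
clock: 26.2
position: [0.5736, -0.065, 0.0726]
ee_rot: [0.682, 0.71, 0.126, 0.119]
ft_force: [-0.2, -0.5, -0.7]
grip_width: 0.383
grasp_force: 30.6
```

Emit:
jog_arm([
  [[0,0,0],[0,0,0],0.025],
  [[0,0,0],[0,0,0],0.025],
])

```text
clock: 26.37
position: [0.5736, -0.064, 0.0736]
ee_rot: [0.678, 0.714, 0.124, 0.118]
ft_force: [0.3, 0.4, 0.4]
grip_width: 0.386
grasp_force: 30.6
```

Run:
```python
from h import *
o=get_obs()
print(o['position'],o['grip_width']*.0854,o['grasp_force'])
go(place(.068,-.023,.002,.0213),MT)
```

```text
[ 0.57362665 -0.06403315  0.0735837 ] 0.0329341289780704 30.550745129585266
turn [-0.004, -0.005, 0.014] shift [-0.0056, 0.0025, 0.0477] deg 0.9 mm 48
```

Emit:
jog_arm([
  [[0,0,0.012],[-0.005,0.002,0.015],0.025],
  [[0,0,0.012],[-0.005,0.002,0.03],0.025],
  [[0,0,0.012],[-0.005,0.002,0.042],0.025],
  [[0,0,0.012],[-0.005,0.002,0.047],0.025],
  [[0,0,0.012],[-0.005,0.002,0.047],0.025],
])

```text
clock: 26.78
position: [0.5928, -0.068, 0.0298]
ee_rot: [0.683, 0.71, 0.126, 0.117]
ft_force: [0.2, 0.5, -0.3]
grip_width: 0.382
grasp_force: 30.6
```

Emit:
jog_arm([
  [[0,0,0],[0,0,0],0.04],
  [[0,0,0],[0,0,0],0.045],
  [[0,0,0],[0,0,0],0.045],
  [[0,0,0],[0,0,-0.015],0.045],
  [[0,0,0],[0,0,-0.04],0.045],
  [[0,0,0],[0,0,-0.08],0.045],
  [[0,0,0],[0,0,-0.12],0.045],
  [[0,0,0],[0,0,-0.15],0.045],
])

```text
clock: 27.45
position: [0.5412, -0.0697, 0.1731]
ee_rot: [0.683, 0.71, 0.126, 0.118]
ft_force: [1.0, -1.7, 0.2]
grip_width: 0.521
grasp_force: 0.0
```

Run:
```python
from h import *
o=get_obs();print(o['position'],o['joint_pos'])
go([.46,.18,.3],down(5.5))
```

```text
[ 0.54118977 -0.06967608  0.17312774] [ 1.08688269 -0.07856062 -0.9504711   1.98578479 -0.16435862  0.86490492
  0.25111632]
turn [0.347, 0.005, -0.057] shift [0.2533, -0.0243, -0.1424] deg 20.2 mm 292
```

Run:
```python
from h import *
go([.5614,.217,.19],down(5.4))
c=snap('top','top13')
# board top strips: bright wood near top edges, check nothing moved
a=np.load('pics/top0.npz')['img'].astype(int); print(np.abs(a-c['img'].astype(int))[180:245,220:282].mean())
```

```text
turn [0.347, 0.005, -0.055] shift [0.2857, 0.0349, -0.0038] deg 20.1 mm 288
9.131348221670802
```

Emit:
jog_arm([
  [[0.347,0.005,-0.055],[0.035,0,-0.03],0.03],
  [[0.347,0.005,-0.055],[0.07,0.005,-0.04],0.03],
  [[0.347,0.005,-0.055],[0.11,0.01,-0.04],0.03],
  [[0.347,0.005,-0.055],[0.15,0.02,-0.04],0.03],
  [[0.347,0.005,-0.055],[0.19,0.025,-0.04],0.03],
  [[0.347,0.005,-0.055],[0.23,0.03,-0.03],0.03],
  [[0.347,0.005,-0.055],[0.265,0.035,-0.015],0.03],
  [[0.347,0.005,-0.055],[0.286,0.035,-0.004],0.03],
])

```text
clock: 28.17
position: [0.5621, 0.2202, 0.1879]
ee_rot: [0.673, 0.74, 0.001, -0.001]
ft_force: [1.3, 0.2, 0.6]
grip_width: 0.349
grasp_force: 0.0
```

Emit:
jog_arm([
  [[0,0,0],[0,0,0],0.03],
  [[0,0,0],[0,0,0],0.03],
  [[0,0,0],[0,0,0],0.03],
])

```text
clock: 28.42
position: [0.5623, 0.2156, 0.1879]
ee_rot: [0.674, 0.739, -0.0, -0.001]
ft_force: [-0.2, -0.2, 0.7]
grip_width: 0.35
grasp_force: 0.0
```

```bash
cat >> h.py <<'E'
def wtool(c,u,v,z):   # fisheye pixel -> world at height z
    K=c['mtx'];E=c['extrinsics'];x,y=(u-K[0,2])/K[0,0],(v-K[1,2])/K[1,1];t=np.hypot(x,y)
    d=E[:3,:3]@np.array([x/t*np.sin(t),y/t*np.sin(t),np.cos(t)]); return E[:3,3]+d*(z-E[2,3])/d[2]
def fproj(c,p):
    E=c['extrinsics'];K=np.array(c['mtx']);q=E[:3,:3].T@(np.array(p)-E[:3,3]);r=np.hypot(q[0],q[1]);t=np.arctan2(r,q[2])
    return np.array([K[0,2]+K[0,0]*t*q[0]/r, K[1,2]+K[1,1]*t*q[1]/r])
E
python3 - <<'E'
from h import *
o=get_obs();print(o['position'],o['joint_pos'])
go([.5614,.217,.084],down(5.4))
c=snap('wrist','w13',s=1.2)
for n,p in dict(Bc=(.5614,.217),Bfar=(.5654,.2174),Ac=(.621,.2257)).items(): print(n,fproj(c,[*p,.143])*1.2)
E
```

```text
[0.56232502 0.21557358 0.18789114] [ 0.34604376  0.48743051 -1.06306126  1.49193673  0.42586965  1.41337382
 -0.64222083]
turn [-0.001, -0.001, -0.002] shift [0.0014, -0.0006, 0.1039] deg 0.2 mm 104
Bc [386.45375564 246.71877617]
Bfar [392.84383837 246.6753435 ]
Ac [480.51108026 241.88916625]
```

View pics/w13.png

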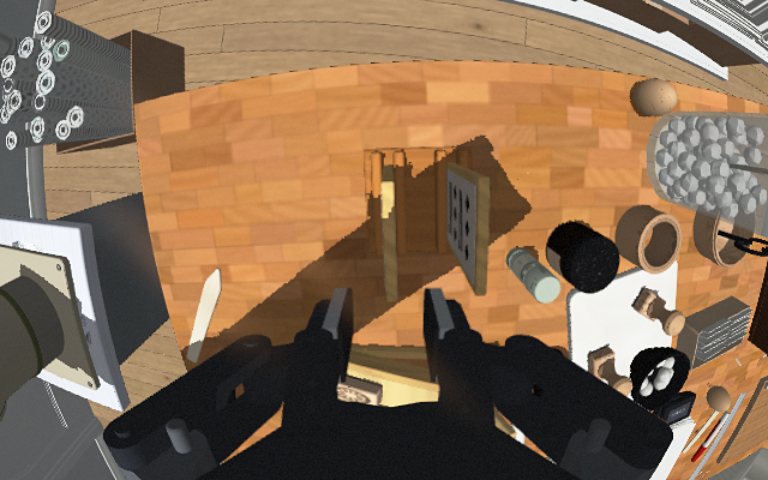

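The wrist view shows the front board's top edge at x≈390, y 180–300, which is 2 mm further back and 4 mm further left than predicted. The rear board is at (482,232). I'll descend with that correction and grip.

Emit:
jog_arm([
  [[0,0,0],[0.004,0.0015,0.025],0.03],
  [[0,0,0],[0.004,0.0015,0.05],0.03],
  [[0,0,0],[0.004,0.0015,0.075],0.03],
  [[0,0,0],[0.004,0.0015,0.095],0.03],
  [[0,0,0],[0.004,0.0015,0.104],0.03],
  [[0,0,0],[0.004,0.0015,0.104],0.0],
  [[0,0,0],[0.004,0.0015,0.104],0.0],
  [[0,0,0],[0.004,0.0015,0.104],0.0],
], force=40)

```text
clock: 29.13
position: [0.5636, 0.2201, 0.0849]
ee_rot: [0.674, 0.739, 0.0, -0.001]
ft_force: [-1.4, -1.1, -0.3]
grip_width: 0.083
grasp_force: 42.8
```

Emit:
jog_arm([
  [[0,0,0],[0,0,0],0.0],
  [[0,0,0],[0,0,0],0.0],
  [[0,0,0],[0,0,0],0.0],
])

```text
clock: 29.38
position: [0.5634, 0.2205, 0.0844]
ee_rot: [0.674, 0.739, 0.0, -0.001]
ft_force: [-1.2, -1.4, 3.0]
grip_width: 0.083
grasp_force: 43.3
```

```bash
cat >> h.py <<'E'
def MB(a): 
    a=np.radians(a); return frame(RZ@[-np.sin(a),0,-np.cos(a)],RZ@[np.cos(a),0,-np.sin(a)])
def bplace(y,a,h,off=.0764,x=.0045,zc=.001):
    M=MB(a); return HINGE+RZ@[x,y,zc+h]-M[:,2]*off, M
E
python3 - <<'E'
from h import *
p,M=bplace(-.045,15,.11); print(p); go(p,M)
E
```

```text
[ 0.67192178 -0.08777128  0.25679673]
turn [0.261, 0.006, 0.055] shift [-0.3168, 0.0797, -0.1728] deg 15.3 mm 370
```

Emit:
jog_arm([
  [[0,0,0],[0,0,-0.02],0.0],
  [[0,0,0],[0,0,-0.05],0.0],
  [[0,0,0],[0,0,-0.085],0.0],
  [[0,0,0],[0,0,-0.12],0.0],
  [[0,0,0],[0,0,-0.155],0.0],
  [[0,0,0],[0,0,-0.185],0.0],
  [[0,0,0],[0,0,-0.195],0.0],
  [[0,0,0],[0,0,-0.195],0.0],
])

```text
clock: 30.05
position: [0.5643, 0.2213, 0.2815]
ee_rot: [0.674, 0.739, 0.002, 0.0]
ft_force: [-0.6, -0.5, -1.6]
grip_width: 0.083
grasp_force: 42.8
```

Run:
```python
from h import *
o=get_obs();print(o['position'],o['joint_pos'],o['grip_width'],o['grasp_force'])
p,M=bplace(-.045,15,.11); print(p); go(p,M)
```

```text
[0.56430871 0.22134179 0.28150902] [ 0.32377797  0.44771188 -1.08433922  1.33265394  0.3923132   1.58276964
 -0.61772828] 0.08307645571829775 42.80374825000763
[ 0.67192178 -0.08777128  0.25679673]
turn [0.265, 0.004, 0.055] shift [-0.3178, 0.0786, 0.0241] deg 15.5 mm 328
```

Emit:
jog_arm([
  [[0.03,0,0.01],[-0.035,0.005,0],0.0],
  [[0.06,0,0.02],[-0.075,0.01,0],0.0],
  [[0.1,0,0.03],[-0.115,0.02,0],0.0],
  [[0.13,0,0.03],[-0.155,0.03,0],0.0],
  [[0.16,0,0.04],[-0.195,0.04,0],0.0],
  [[0.2,0.004,0.05],[-0.235,0.05,0.005],0.0],
  [[0.24,0.004,0.055],[-0.275,0.065,0.01],0.0],
  [[0.265,0.004,0.055],[-0.31,0.077,0.02],0.0],
])

```text
clock: 30.72
position: [0.6689, -0.0842, 0.256]
ee_rot: [0.688, 0.713, -0.098, -0.092]
ft_force: [1.4, -1.0, -0.6]
grip_width: 0.085
grasp_force: 42.8
```

Emit:
jog_arm([
  [[0,0,0],[-0.008,0.002,0.004],0.0],
  [[0,0,0],[-0.008,0.002,0.004],0.0],
  [[0,0,0],[-0.008,0.002,0.004],0.0],
])

```text
clock: 30.97
position: [0.6694, -0.0892, 0.2514]
ee_rot: [0.688, 0.714, -0.097, -0.093]
ft_force: [0.4, 1.1, -0.1]
grip_width: 0.085
grasp_force: 42.7
```

Run:
```python
from h import *
o=get_obs();print(o['position'],o['joint_pos'],o['grip_width'],o['grasp_force'])
for h in(.03,.004,0):
  p,M=bplace(-.045,15,h); go(p,M)
c=snap('side','s14'); t=snap('top','t14')
# board edges vs predicted pose from the current tool pose
T=R.from_quat(o['ee_rot']).as_matrix();P=o['position']
W=lambda x,y,z:P+T@np.array([x,y,z])
for dy in np.arange(-.008,.0085,.002):
  print(dy.round(3),[np.round(edgescore(c,[(W(-.04,-.004+dy,a),W(.04,-.004+dy,a))])[0]) for a in (-.0586,.0764)],
   [np.round(edgescore(t,[(W(-.035,s+dy,-.0586),W(.035,s+dy,-.0586))])[0]) for s in(-.004,.004)])
```

```text
[ 0.6694143  -0.08916923  0.25140973] [ 0.42178442  0.80844392 -0.87177118  0.82374735  0.55274522  1.9655868
 -0.15348006] 0.08480079821842658 42.73597061634064
turn [-0.008, 0.002, -0.0] shift [0.0014, 0.0223, 0.0712] deg 0.4 mm 75
turn [-0.008, 0.002, -0.0] shift [0.0015, 0.0292, 0.0963] deg 0.4 mm 101
turn [-0.008, 0.002, -0.0] shift [0.0015, 0.0303, 0.1002] deg 0.4 mm 105
-0.008 [np.float64(6.0), np.float64(1.0)] [np.float64(2.0), np.float64(2.0)]
-0.006 [np.float64(9.0), np.float64(1.0)] [np.float64(7.0), np.float64(3.0)]
-0.004 [np.float64(11.0), np.float64(0.0)] [np.float64(2.0), np.float64(2.0)]
-0.002 [np.float64(12.0), np.float64(1.0)] [np.float64(1.0), np.float64(0.0)]
0.0 [np.float64(13.0), np.float64(3.0)] [np.float64(2.0), np.float64(1.0)]
0.002 [np.float64(12.0), np.float64(5.0)] [np.float64(3.0), np.float64(3.0)]
0.004 [np.float64(10.0), np.float64(7.0)] [np.float64(2.0), np.float64(7.0)]
0.006 [np.float64(9.0), np.float64(9.0)] [np.float64(0.0), np.float64(3.0)]
0.008 [np.float64(10.0), np.float64(10.0)] [np.float64(1.0), np.float64(1.0)]
```

Emit:
jog_arm([
  [[0,0,0],[0.0015,0.008,0.025],0.0],
  [[0,0,0],[0.0015,0.015,0.048],0.0],
  [[0,0,0],[0.0015,0.022,0.071],0.0],
  [[-0.005,0,0],[0.0015,0.025,0.082],0.0],
  [[-0.008,0,0],[0.0015,0.029,0.094],0.0],
  [[-0.008,0,0],[0.0015,0.029,0.096],0.0],
  [[-0.008,0,0],[0.0015,0.029,0.096],0.0],
])

```text
clock: 31.65
position: [0.6719, -0.0874, 0.1536]
ee_rot: [0.688, 0.714, -0.094, -0.089]
ft_force: [-0.5, 0.5, -0.2]
grip_width: 0.083
grasp_force: 42.7
```

Run:
```python
from h import *
o=get_obs();print(o['position'],o['ft_force'],o['torque'],o['grip_width'],o['grasp_force'])
p,M=bplace(-.045,15,0); go(p,M)
```

```text
[ 0.6719294  -0.08742715  0.15360224] [-0.47066648  0.47115889 -0.17898902] [-0.02815268 -0.31053087  0.02581554] 0.08275412770348266 42.740076184272766
turn [0.003, 0.003, 0.0] shift [-0.0003, 0.0017, 0.0066] deg 0.2 mm 7
```

Emit:
jog_arm([
  [[0,0,0],[0,0.0006,0.002],0.0],
  [[0,0,0],[0,0.001,0.004],0.0],
  [[0,0,0],[0,0.0015,0.006],0.0],
  [[0,0,0],[0,0.0015,0.006],0.0],
])

```text
clock: 31.98
position: [0.6723, -0.0879, 0.1472]
ee_rot: [0.688, 0.714, -0.094, -0.089]
ft_force: [-0.0, -0.3, -0.6]
grip_width: 0.082
grasp_force: 42.7
```

Emit:
jog_arm([
  [[0,0,0],[0,0.0005,0.002],0.0],
  [[0,0,0],[0,0.0005,0.002],0.0],
])

```text
clock: 32.15
position: [0.6727, -0.088, 0.1466]
ee_rot: [0.688, 0.714, -0.093, -0.088]
ft_force: [0.1, 0.2, 7.1]
grip_width: 0.081
grasp_force: 43.9
```

Emit:
jog_arm([
  [[0,0,0],[0,0,0],0.012],
  [[0,0,0],[0,0,0],0.016],
  [[0,0,0],[0,0,0],0.022],
  [[0,0,0],[0,0,0],0.03],
  [[0,0,0],[0,0,0],0.03],
  [[0,0,0],[0,0,0],0.03],
])

```text
clock: 32.65
position: [0.6721, -0.088, 0.145]
ee_rot: [0.688, 0.714, -0.094, -0.089]
ft_force: [-0.7, -0.7, 0.1]
grip_width: 0.348
grasp_force: 0.0
```

Emit:
jog_arm([
  [[0,0,0],[0,0,-0.01],0.03],
  [[0,0,0],[0,0,-0.03],0.03],
  [[0,0,0],[0,0,-0.06],0.03],
  [[0,0,0],[0,0,-0.1],0.03],
  [[0,0,0],[0,-0.02,-0.13],0.03],
  [[0,0,0],[0,-0.04,-0.14],0.03],
])

```text
clock: 33.15
position: [0.6704, -0.0862, 0.295]
ee_rot: [0.688, 0.715, -0.091, -0.088]
ft_force: [0.1, -0.5, 1.2]
grip_width: 0.351
grasp_force: 0.0
```

```bash
cat > bd.py <<'E'
from h import *
import sys
# fit board lean/position by edges; y = stand-frame board centre, bottom-front at (xb)
k=sys.argv[1]; y0=float(sys.argv[2])
cs=[snap('side','sb'+k),snap('top','tb'+k)]
best=[]
for lean in np.radians(np.arange(8,32,1.)):
  for xb in np.arange(-.004,.013,.002):
    u=np.array([np.sin(lean),0,np.cos(lean)]);n=np.array([np.cos(lean),0,-np.sin(lean)])
    for dy in(-.006,-.003,0,.003,.006):
      y=y0+dy
      b=np.array([xb,0,.008*np.sin(lean)])
      Q=lambda a,o,s:HINGE+RZ@(b+a*u+o*n+np.array([0,y+s*.04,0]))
      s=[edgescore(cs[0],[(Q(.135,0,-1),Q(.135,0,1)),(Q(.05,0,1),Q(.135,0,1)),(Q(.05,0,-1),Q(.135,0,-1))]),edgescore(cs[1],[(Q(.135,0,-1),Q(.135,0,1)),(Q(.135,.008,-1),Q(.135,.008,1))])]
      best.append((sum(s[0])+sum(s[1]),np.degrees(lean).round(),xb.round(3),round(y,3),np.round(s[0]+s[1])))
best.sort(key=lambda q:-q[0])
for q in best[:7]: print(q)
E
python3 bd.py 1 -.045
python3 - <<'E'
from h import *
o=get_obs();print(o['position'])
go([.625,.231,.30],down(5.6))
E
```

```text
(222.70045852661133, np.float64(16.0), np.float64(0.01), -0.045, array([73., 27., 71.,  5., 47.]))
(221.69777297973633, np.float64(15.0), np.float64(0.012), -0.045, array([70., 29., 71.,  5., 47.]))
(219.98104286193848, np.float64(18.0), np.float64(0.006), -0.045, array([79., 21., 72.,  5., 43.]))
(219.11129188537598, np.float64(19.0), np.float64(0.004), -0.045, array([83., 19., 72.,  5., 41.]))
(218.8318099975586, np.float64(17.0), np.float64(0.008), -0.045, array([76., 24., 70.,  5., 45.]))
(217.01972007751465, np.float64(22.0), np.float64(0.0), -0.045, array([82., 24., 62., 12., 37.]))
(215.84711074829102, np.float64(20.0), np.float64(0.002), -0.045, array([84., 17., 70.,  5., 40.]))
[ 0.66923599 -0.08732879  0.2961375 ]
turn [-0.252, -0.006, -0.061] shift [0.3197, -0.0327, 0.0037] deg 14.9 mm 321
```

Emit:
jog_arm([
  [[-0.03,0,-0.01],[0.035,-0.005,0],0.03],
  [[-0.06,0,-0.02],[0.075,-0.01,0],0.03],
  [[-0.1,0,-0.03],[0.115,-0.015,0],0.03],
  [[-0.13,0,-0.03],[0.155,-0.02,0],0.03],
  [[-0.16,0,-0.04],[0.195,-0.025,0],0.03],
  [[-0.2,0,-0.05],[0.235,-0.03,0],0.03],
  [[-0.252,-0.006,-0.06],[0.275,-0.033,0.003],0.03],
  [[-0.252,-0.006,-0.06],[0.32,-0.033,0.003],0.03],
])

```text
clock: 33.92
position: [0.6228, 0.2296, 0.2961]
ee_rot: [0.671, 0.742, -0.002, -0.001]
ft_force: [0.4, -0.2, -0.2]
grip_width: 0.35
grasp_force: 0.0
```

Emit:
jog_arm([
  [[0,0,0],[0,0,0.05],0.03],
  [[0,0,0],[0,0,0.09],0.03],
  [[0,0,0],[0,0,0.11],0.03],
  [[0,0,0],[0,0,0.11],0.03],
  [[0,0,0],[0,0,0.11],0.03],
])

```text
clock: 34.33
position: [0.6239, 0.2268, 0.185]
ee_rot: [0.672, 0.741, -0.004, -0.003]
ft_force: [-0.1, 1.3, 0.2]
grip_width: 0.352
grasp_force: 0.0
```

Run:
```python
from h import *
o=get_obs();print(o['position'],o['joint_pos'])
go([.623,.230,.084],down(5.5))
c=snap('wrist','w15')
best=[]
th=np.radians(5.5)
for x in np.arange(.612,.636,.001):
  for y in np.arange(.216,.242,.002):
    g=cv2.GaussianBlur(c['img'].mean(2).astype(np.float32),(0,0),.7)
    ct=np.array([x,y]);n=np.array([np.cos(th),np.sin(th)]);l=np.array([-n[1],n[0]])
    f=lambda s,t: g[tuple(np.round(fproj(c,[*(ct+s*n+t*l),.143])).astype(int)[::-1])]
    T=np.linspace(-.036,.036,25); m=lambda s,T:np.median([f(s,t) for t in T])
    S=np.linspace(-.003,.003,4); e=np.abs(np.median([f(s,.0385)-f(s,.043) for s in S]))+np.abs(np.median([f(s,-.0385)-f(s,-.043) for s in S]))
    best.append((abs(m(.003,T)-m(.0058,T))+abs(m(-.003,T)-m(-.0058,T))+.5*e,round(x,3),round(y,3)))
best.sort(reverse=True);print(best[:6])
```

```text
[0.62387199 0.22683446 0.18503367] [ 0.21786109  0.6133603  -0.97841494  1.31007291  0.49584947  1.47873951
 -0.62116901]
turn [-0.009, 0.001, 0.001] shift [0.0033, 0.0004, 0.101] deg 0.5 mm 101
[(np.float32(143.7326), np.float64(0.622), np.float64(0.226)), (np.float32(132.00247), np.float64(0.623), np.float64(0.226)), (np.float32(110.50105), np.float64(0.621), np.float64(0.226)), (np.float32(105.97454), np.float64(0.623), np.float64(0.228)), (np.float32(105.61673), np.float64(0.624), np.float64(0.226)), (np.float32(92.1473), np.float64(0.62), np.float64(0.226))]
```

Emit:
jog_arm([
  [[-0.008,0,0],[-0.001,-0.001,0.025],0.03],
  [[-0.008,0,0],[-0.001,-0.001,0.05],0.03],
  [[-0.008,0,0],[-0.001,-0.001,0.075],0.03],
  [[-0.008,0,0],[-0.001,-0.001,0.095],0.03],
  [[-0.008,0,0],[-0.001,-0.001,0.101],0.03],
  [[-0.008,0,0],[-0.001,-0.001,0.101],0.0],
  [[-0.008,0,0],[-0.001,-0.001,0.101],0.0],
  [[-0.008,0,0],[-0.001,-0.001,0.101],0.0],
], force=40)

```text
clock: 35.05
position: [0.6234, 0.2269, 0.0869]
ee_rot: [0.672, 0.741, 0.001, 0.001]
ft_force: [-0.9, -1.5, 4.5]
grip_width: 0.084
grasp_force: 43.0
```

Emit:
jog_arm([
  [[0,0,0],[0,0,0],0.0],
  [[0,0,0],[0,0,0],0.0],
  [[0,0,0],[0,0,0],0.0],
])

```text
clock: 35.3
position: [0.6235, 0.2267, 0.0869]
ee_rot: [0.672, 0.741, 0.002, 0.001]
ft_force: [-1.2, -0.7, 6.2]
grip_width: 0.082
grasp_force: 43.4
```

Emit:
jog_arm([
  [[0,0,0],[0,0,-0.02],0.0],
  [[0,0,0],[0,0,-0.05],0.0],
  [[0,0,0],[0,0,-0.085],0.0],
  [[0,0,0],[0,0,-0.12],0.0],
  [[0,0,0],[0,0,-0.155],0.0],
  [[0,0,0],[0,0,-0.185],0.0],
  [[0,0,0],[0,0,-0.195],0.0],
  [[0,0,0],[0,0,-0.195],0.0],
])

```text
clock: 35.97
position: [0.6232, 0.2274, 0.2835]
ee_rot: [0.672, 0.741, 0.003, 0.002]
ft_force: [0.4, 0.0, -1.9]
grip_width: 0.082
grasp_force: 42.2
```

Run:
```python
from h import *
o=get_obs();print(o['position'],o['joint_pos'],o['grip_width'],o['grasp_force'])
p,M=bplace(.045,15,.11); print(p); go(p,M)
```

```text
[0.62320214 0.2273716  0.28349116] [ 0.19737427  0.55951348 -0.99981395  1.16337779  0.46662492  1.63678746
 -0.59112474] 0.08211948822654346 42.215352058410645
[0.66859254 0.00216713 0.25679673]
turn [0.268, 0.006, 0.06] shift [-0.2286, 0.0231, 0.0265] deg 15.8 mm 231
```

Emit:
jog_arm([
  [[0.04,0,0.01],[-0.035,0.003,0],0.0],
  [[0.08,0,0.02],[-0.075,0.007,0],0.0],
  [[0.12,0,0.03],[-0.115,0.01,0],0.0],
  [[0.16,0,0.04],[-0.155,0.015,0],0.0],
  [[0.21,0.003,0.05],[-0.195,0.02,0.01],0.0],
  [[0.268,0.006,0.06],[-0.228,0.023,0.02],0.0],
  [[0.268,0.006,0.06],[-0.228,0.023,0.025],0.0],
  [[0.268,0.006,0.06],[-0.228,0.023,0.025],0.0],
])

```text
clock: 36.63
position: [0.6676, -0.0013, 0.2499]
ee_rot: [0.689, 0.712, -0.099, -0.093]
ft_force: [0.2, -0.0, -0.8]
grip_width: 0.083
grasp_force: 42.2
```

Emit:
jog_arm([
  [[0,0,0],[0,0,0],0.0],
  [[0,0,0],[0,0,0],0.0],
])

```text
clock: 36.8
position: [0.667, 0.0029, 0.2547]
ee_rot: [0.687, 0.714, -0.096, -0.091]
ft_force: [-0.9, 0.0, -0.8]
grip_width: 0.086
grasp_force: 42.2
```

Run:
```python
from h import *
o=get_obs();print(o['position'],o['joint_pos'],o['grip_width'],o['grasp_force'])
for h in(.03,.006,0):
  p,M=bplace(.045,15,h,.0789); go(p,M)
```

```text
[0.66702113 0.00294793 0.25474345] [ 0.31622306  0.7879947  -0.87353517  0.85258175  0.50685827  1.94962991
 -0.28336865] 0.08632685225878789 42.15142250061035
turn [-0.005, 0.002, 0.002] shift [-0.0007, 0.022, 0.0723] deg 0.3 mm 76
turn [-0.005, 0.002, 0.002] shift [-0.0007, 0.0283, 0.0954] deg 0.3 mm 100
turn [-0.005, 0.002, 0.002] shift [-0.0007, 0.0299, 0.1012] deg 0.3 mm 106
```

Emit:
jog_arm([
  [[0,0,0],[-0.001,0.008,0.025],0.0],
  [[0,0,0],[-0.001,0.015,0.048],0.0],
  [[0,0,0],[-0.001,0.022,0.072],0.0],
  [[0,0,0],[-0.001,0.025,0.083],0.0],
  [[0,0,0],[-0.001,0.028,0.093],0.0],
  [[0,0,0],[-0.001,0.0285,0.0955],0.0],
  [[0,0,0],[-0.001,0.0285,0.0955],0.0],
])

```text
clock: 37.38
position: [0.6697, 0.0007, 0.1555]
ee_rot: [0.688, 0.714, -0.096, -0.091]
ft_force: [0.9, 0.1, -1.2]
grip_width: 0.082
grasp_force: 42.2
```

Run:
```python
from h import *
o=get_obs();print(o['position'],o['ft_force'])
p,M=bplace(.045,15,0,.0789); go(p,M)
```

```text
[0.66972866 0.00073741 0.15551121] [ 0.91035467  0.06530873 -1.22728568]
turn [-0.005, 0.002, 0.0] shift [0.0015, 0.0012, 0.0062] deg 0.3 mm 6
```

Emit:
jog_arm([
  [[0,0,0],[0.001,0.0006,0.002],0.0],
  [[0,0,0],[0.001,0.001,0.004],0.0],
  [[0,0,0],[0.001,0.0012,0.006],0.0],
  [[0,0,0],[0.001,0.0012,0.006],0.0],
])

```text
clock: 37.72
position: [0.6694, 0.0014, 0.1491]
ee_rot: [0.688, 0.714, -0.096, -0.091]
ft_force: [-0.6, -0.3, -0.6]
grip_width: 0.082
grasp_force: 42.3
```

Emit:
jog_arm([
  [[0,0,0],[0,0.0005,0.002],0.0],
  [[0,0,0],[0,0.0005,0.002],0.0],
])

```text
clock: 37.88
position: [0.67, 0.0014, 0.1488]
ee_rot: [0.688, 0.714, -0.095, -0.091]
ft_force: [0.7, -0.1, 8.4]
grip_width: 0.081
grasp_force: 43.7
```

Contact came at the height of the ledge floor. I'll release and retreat clear of everything.

Emit:
jog_arm([
  [[0,0,0],[0,0,0],0.012],
  [[0,0,0],[0,0,0],0.016],
  [[0,0,0],[0,0,0],0.022],
  [[0,0,0],[0,0,0],0.03],
  [[0,0,0],[0,0,0],0.03],
  [[0,0,0],[0,0,0],0.03],
])

```text
clock: 38.38
position: [0.6692, 0.0014, 0.1467]
ee_rot: [0.688, 0.714, -0.097, -0.092]
ft_force: [0.5, -0.5, 0.9]
grip_width: 0.349
grasp_force: 0.0
```

Emit:
jog_arm([
  [[0,0,0],[0,0,-0.01],0.03],
  [[0,0,0],[0,0,-0.03],0.03],
  [[0,0,0],[0,0,-0.06],0.03],
  [[0,0,0],[0,0,-0.1],0.03],
  [[0,0,0],[0,-0.03,-0.13],0.03],
  [[0,0,0],[0.03,-0.07,-0.14],0.03],
  [[0,0,0],[0.07,-0.1,-0.14],0.03],
  [[0,0,0],[0.11,-0.12,-0.14],0.03],
])

```text
clock: 39.05
position: [0.596, 0.0917, 0.3131]
ee_rot: [0.689, 0.713, -0.095, -0.091]
ft_force: [0.5, 1.4, -0.1]
grip_width: 0.349
grasp_force: 0.0
```

Emit:
jog_arm([
  [[0,0,0],[0.04,0,0],0.03],
  [[0,0,0],[0.08,0,0],0.03],
  [[0,0,0],[0.12,0,0],0.03],
  [[0,0,0],[0.15,0,0],0.03],
  [[0,0,0],[0.15,0,0],0.03],
])

```text
clock: 39.47
position: [0.5881, 0.2489, 0.3102]
ee_rot: [0.684, 0.717, -0.097, -0.093]
ft_force: [-0.7, 0.8, -1.5]
grip_width: 0.351
grasp_force: 0.0
```

```bash
python3 bd.py 2 -.045; python3 bd.py 3 .045
python3 - <<'E'
from h import *
print(get_obs()['position'])
c=dict(np.load('pics/tb3.npz')); s=dict(np.load('pics/sb3.npz'))
# stamp fit in the tray: light-grey stamp tops
for nm,y,L,W,H in(('s4',.069,.06,.022,.02),('s1',.023,.045,.032,.022),('s2',-.023,.034,.028,.02)):
  r=[]
  for x in np.arange(.005,.1,.0025):
    for dy in(-.009,-.006,-.003,0,.003,.006,.009):
      q=lambda a,b:tray(x+a*L/2,y+dy+b*W/2,H)
      r.append((sum(sum(edgescore(k,[(q(-1,-1),q(-1,1)),(q(1,-1),q(1,1)),(q(-1,-1),q(1,-1)),(q(-1,1),q(1,1))])) for k in(c,s)),x.round(4),round(y+dy,3)))
  r.sort(key=lambda t:-t[0]); print(nm,'expect x',L/2,r[:3])
for n,k in(('top',c),('side',s)):
  for nm,y,L,H in(('s4',.069,.06,.02),('s1',.023,.045,.022),('s2',-.023,.034,.02)):
    a,b=proj(k,tray(0,y,H)),proj(k,tray(.1,y,H)); P=a+(b-a)*np.linspace(0,1,21)[:,None]
    print(n,nm,[(int(i.max()-i.min()),int(i.mean())) for i in [k['img'][int(round(v)),int(round(u))].astype(int) for u,v in P]])
E
```

```text
(153.04935455322266, np.float64(23.0), np.float64(-0.004), -0.048, array([46., 31., 29., 24., 22.]))
(151.41479110717773, np.float64(22.0), np.float64(-0.002), -0.048, array([46., 30., 30., 23., 23.]))
(150.39540481567383, np.float64(21.0), np.float64(0.0), -0.048, array([45., 28., 32., 21., 24.]))
(147.53014755249023, np.float64(20.0), np.float64(0.002), -0.048, array([43., 27., 33., 20., 25.]))
(146.98430252075195, np.float64(19.0), np.float64(0.004), -0.048, array([42., 27., 34., 20., 25.]))
(145.5530242919922, np.float64(18.0), np.float64(0.006), -0.048, array([40., 25., 35., 20., 26.]))
(145.5035629272461, np.float64(18.0), np.float64(0.004), -0.048, array([45., 31., 26., 27., 16.]))
(123.28535461425781, np.float64(15.0), np.float64(0.01), 0.039, array([25., 27., 31., 25., 16.]))
(123.23678970336914, np.float64(16.0), np.float64(0.008), 0.039, array([25., 27., 30., 25., 16.]))
(123.10734558105469, np.float64(14.0), np.float64(0.012), 0.039, array([24., 28., 30., 25., 16.]))
(121.97196960449219, np.float64(17.0), np.float64(0.006), 0.039, array([24., 26., 29., 25., 16.]))
(119.74
[... 1535 characters left out ...]
20, 66), (22, 66), (15, 42), (20, 56), (38, 125), (39, 145), (38, 153), (38, 139), (34, 117), (36, 123), (31, 94), (39, 152), (52, 150), (57, 160), (58, 158), (57, 157), (56, 156), (55, 152), (56, 152), (58, 151), (54, 148)]
side s1 [(38, 139), (40, 158), (40, 153), (40, 151), (32, 84), (38, 106), (40, 151), (41, 152), (40, 155), (43, 137), (56, 148), (55, 146), (55, 150), (58, 160), (57, 159), (58, 159), (57, 155), (57, 152), (56, 155), (56, 151), (54, 149)]
side s2 [(27, 93), (36, 135), (37, 132), (33, 97), (35, 99), (36, 128), (38, 138), (53, 143), (54, 147), (56, 147), (56, 149), (55, 145), (56, 149), (56, 155), (58, 161), (57, 160), (56, 156), (56, 154), (56, 155), (57, 151), (55, 149)]
```

The arm blocked the top view. I'll move it aside and check again.

Emit:
jog_arm([
  [[0,0,0],[0.03,-0.03,0],0.03],
  [[0,0,0],[0.06,-0.06,0],0.03],
  [[0,0,0],[0.09,-0.09,0],0.03],
  [[0,0,0],[0.12,-0.12,0],0.03],
  [[0,0,0],[0.14,-0.15,0],0.03],
  [[0,0,0],[0.15,-0.17,0],0.03],
  [[0,0,0],[0.15,-0.18,0],0.03],
  [[0,0,0],[0.15,-0.18,0],0.03],
])

```text
clock: 40.33
position: [0.4111, 0.3847, 0.3589]
ee_rot: [0.688, 0.714, -0.096, -0.091]
ft_force: [0.5, -0.4, 0.0]
grip_width: 0.349
grasp_force: 0.0
```

```bash
python3 bd.py 4 -.045|head -4; python3 bd.py 5 .045|head -4
python3 - <<'E'
from h import *
print(get_obs()['position'])
c=dict(np.load('pics/tb5.npz')); s=dict(np.load('pics/sb5.npz'))
for n,k in(('top',c),('side',s)):
  for nm,y,L,H in(('s4',.069,.06,.02),('s1',.023,.045,.022),('s2',-.023,.034,.02)):
    a,b=proj(k,tray(-.01,y,H)),proj(k,tray(.08,y,H)); P=a+(b-a)*np.linspace(0,1,19)[:,None]
    print(n,nm,[(int(i.max()-i.min()),int(i.mean())) for i in [k['img'][int(round(v)),int(round(u))].astype(int) for u,v in P]])
  for nm,y,L,W,H in(('s4',.069,.06,.022,.02),('s1',.023,.045,.032,.022),('s2',-.023,.034,.028,.02)):
    r=[]
    for x in np.arange(.005,.1,.002):
      for dy in np.arange(-.01,.011,.002):
        q=lambda a,b:tray(x+a*L/2,y+dy+b*W/2,H)
        r.append((sum(edgescore(k,[(q(-1,-1),q(-1,1)),(q(1,-1),q(1,1)),(q(-1,-1),q(1,-1)),(q(-1,1),q(1,1))])),x.round(4),round(y+dy,3)))
    r.sort(key=lambda t:-t[0]); print(n,nm,'expect x',L/2,r[:2])
E
```

```text
(156.26123046875, np.float64(23.0), np.float64(-0.004), -0.048, array([46., 32., 29., 26., 24.]))
(155.7782096862793, np.float64(22.0), np.float64(-0.002), -0.048, array([46., 31., 30., 25., 24.]))
(154.16786193847656, np.float64(21.0), np.float64(0.0), -0.048, array([45., 29., 32., 23., 26.]))
(151.2858657836914, np.float64(20.0), np.float64(0.002), -0.048, array([44., 27., 32., 21., 26.]))
(140.3693504333496, np.float64(15.0), np.float64(0.01), 0.039, array([25., 28., 31., 31., 26.]))
(139.6639175415039, np.float64(16.0), np.float64(0.008), 0.039, array([25., 27., 31., 31., 26.]))
(139.65483474731445, np.float64(14.0), np.float64(0.012), 0.039, array([24., 28., 31., 30., 26.]))
(137.51163482666016, np.float64(17.0), np.float64(0.006), 0.039, array([25., 26., 30., 31., 26.]))
[0.41445022 0.3832564  0.3565189 ]
top s4 [(63, 100), (48, 149), (50, 129), (34, 165), (25, 95), (32, 157), (27, 106), (33, 162), (33, 166), (33, 161), (28, 109), (33, 136), (22, 79), (33, 167), (22, 86), (45, 154), (46, 159), (46, 163), (46, 162)]
top s1 [(65, 99), (54, 124), (51, 133), (34, 158), (33, 155), (
[... 1176 characters left out ...]
 (56, 152), (57, 162), (58, 161), (57, 159), (57, 155)]
side s2 [(47, 80), (64, 124), (28, 89), (37, 135), (36, 133), (34, 96), (35, 100), (37, 130), (38, 140), (52, 143), (54, 149), (56, 149), (56, 150), (55, 148), (57, 149), (54, 156), (57, 161), (56, 159), (56, 157)]
side s4 expect x 0.03 [(164.0636444091797, np.float64(0.019), np.float64(0.079)), (160.24187850952148, np.float64(0.021), np.float64(0.079))]
side s1 expect x 0.0225 [(195.52627563476562, np.float64(0.011), np.float64(0.023)), (193.4307632446289, np.float64(0.011), np.float64(0.021))]
side s2 expect x 0.017 [(153.2065315246582, np.float64(0.007), np.float64(-0.013)), (151.2336311340332, np.float64(0.007), np.float64(-0.021))]
```

Run:
```python
from h import *
c=dict(np.load('pics/tb5.npz')); s=dict(np.load('pics/sb5.npz'));Y=lambda y:RZ@[0,y,0]
for t in np.arange(2.0,2.5,.03):
  print(round(t,2),[int(edgescore(k,[(restp(t,.088,o)+Y(a),restp(t,.088,o)+Y(b))])[0]) for k in(c,s) for o in(.01,.018) for a,b in((.105,.088),(-.09,-.105))],
   [int(edgescore(c,[(restp(t,.12,.014)+Y(-.014),restp(t,.12,.014)+Y(.014))])[0])])
a=np.load('pics/top0.npz')['img'].astype(int); d=np.abs(a-c['img'].astype(int)).mean(2)
print('glue',d[140:175,265:288].mean(),'jar',d[110:150,320:355].mean(),'pestle',d[120:150,360:425].mean(),'pencil',d[150:172,370:395].mean())
```

```text
2.0 [0, 1, 1, 0, 1, 13, 12, 0] [0]
2.03 [4, 1, 1, 0, 4, 5, 10, 1] [0]
2.06 [4, 0, 3, 0, 9, 2, 8, 5] [0]
2.09 [1, 0, 3, 2, 14, 0, 11, 14] [1]
2.12 [2, 0, 31, 31, 14, 0, 20, 21] [2]
2.15 [2, 0, 31, 33, 13, 2, 31, 22] [1]
2.18 [0, 1, 0, 10, 11, 14, 39, 19] [2]
2.21 [22, 20, 29, 11, 15, 25, 43, 14] [1]
2.24 [33, 36, 30, 14, 22, 26, 43, 10] [1]
2.27 [16, 25, 16, 10, 32, 24, 42, 4] [33]
2.3 [19, 6, 4, 6, 39, 21, 42, 1] [28]
2.33 [31, 14, 3, 11, 42, 18, 41, 1] [9]
2.36 [27, 13, 10, 11, 44, 13, 42, 3] [19]
2.39 [9, 7, 26, 7, 45, 9, 48, 5] [38]
2.42 [3, 6, 24, 4, 44, 3, 59, 7] [22]
2.45 [3, 12, 24, 0, 49, 2, 69, 9] [9]
2.48 [14, 8, 18, 1, 56, 0, 68, 9] [2]
glue 6.1113871635610755 jar 11.910952380952383 pestle 18.34700854700855 pencil 24.71090909090909
```

```bash
python3 -c "
from workcell import *
print(hand_in())"
```

```text
the job is handed in; nothing more can be done
None
```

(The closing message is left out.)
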